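Nozzle from the sloped bin into the grease pot

ROBOT

A 7-joint arm with a two-finger parallel gripper is mounted at the origin on the work surface. World frame = base frame: x ahead of the robot, y to its left, z up, the work surface at z = 0. Lengths are in m, angles in rad, forces in N, time in s.
With the tool pointing down it reaches from about 0.4 to 0.875 m from the base axis. Payload 6.5 kg.
Tool frame: the origin (TCP) lies at the very end of the fingers, on their centre line; the grasp point (between the pads) lies 19 mm behind it; z points along the fingers, x is the direction in which the jaws open and shut, and the axes are right-handed (so a half turn about z gives the same grasp; the last joint's range is limited). The gripper opens to 85 mm and grips with 20 to 120 N. Pads are 22 mm wide; open, the fingers measure 114 mm over their backs; the gripper's body (76 mm by 85 mm) begins 54 mm behind the grasp point. The pads swing forward as they close: fully open they stand 13 mm farther back than shut.
Start: joints at [-1.186, 0.536, -0.004, 1.538, 0.003, 1.067, -0.071], TCP at [0.283, 0.585, 0.231] pointing down, gripper open.
Joint ranges: [-2.7, 2.7], [-0.37, 2.16], [-1.27, 1.26], [0.24, 2.4], [-1.31, 4.45], [0.19, 1.91], [-2.76, 2.76]. Speed limits (rad/s): [2.39, 2.39, 3.14, 3.14, 3.14, 3.14, 3.14].

INTERFACE

Orientations are given as a unit quaternion [w, x, y, z].
In Python, from bench import sense, get_image, calibration, finish_job gives the robot as it stands. The module is installed in compiled form; this text tells all that it offers.
- The arm moves only by the tool servo_tool, never from a script. Its argument "motion" is a list of rows, each an object with "angular": the turn, a rotation vector about the tool's x, y, z in rad, a list of three; "xyz": the shift along the tool's x, y, z in m, a list of three; "claw": the gripper's target within -1 to 1 (shut at 1, half-way at 0, fully open at -1). In form: [{"angular": [wx, wy, wz], "xyz": [tx, ty, tz], "claw": claw}, ...]. A call has 1 to 20 rows; each row shifts and turns the commanded pose from where the row before left it, along the tool's axes as they then stand; what a row does not reach is not made up. A row lasts 1/12 s, in which the tool goes at most 41.7 mm and 7.16 degrees, less where a joint would pass 70% of its speed; a pose out of reach is approached as far as the arm can. A call is refused whole if a number of a shift passes 0.0417 or a number of a turn 0.125, either way. A call with a gripper value outside its range is refused whole. The fingers move at their own pace and stop on an object; "force" is the grip in N (left out, the last holds). Time passes only in rows, so rows that do not move let the fingers close. It gives the time, the measured TCP pose, the force and the opening at its end, in the units of the state.
- sense(): the state, without advancing time (a new reading comes with each control period).
- get_image(name): name is "scene" or "top"; returns (picture, depth): 384x512x3 uint8, blue, green, red; 384x512 float32, m along the optical axis (not along the pixel's ray), 0 where there is no reading.
- calibration(name): a dict with "fx", "fy", "cx", "cy" (pixels), "dist" ([k1, k2, p1, p2, k3] as OpenCV has them; the pictures are not rectified), "rvec" (rotation vector, rad) and "tvec" (3), from world to camera coordinates, as OpenCV has them. Camera axes: x right, y down, z forward; pixel columns grow to the right and rows downward; lengths in m; the calibration is good to about 2 mm. A picture is of the moment at which its call begins. calibration takes no time and is no camera call.
- finish_job(): hands the job in, once; it reports no verdict.
The state is a dict: "t": time; "joint_positions": joint angles; "joint_vel": joint speeds; "effort": joint torques, N m; "tool_pos": TCP position; "tcp_rot": TCP orientation; "wrist_force": force on the tool from outside, world axes, zero at the start; "torque": the same for the moment, N m; "gripper_width": opening from 0.0 (shut) to 1.0 (fully open).
Only numpy, scipy, OpenCV 4.12 (cv2) and the standard library are available. Lean on these libraries where they do the work, as an engineer would, in place of code of your own. Each camera call takes 0.05 s, during which the arm holds its last target.

TASK

Pick the brass-tipped nozzle out of the sloped bin, reaching in at a slant under its carrying bar, set it down inside the open grease pot without dropping it, and then gently shut the pot's lid fully. Leave the two sockets in their compartments and do not disturb the other things on the wall.

Things in the scene. Friction and masses are not known exactly. Their poses are not given: they have to be found in the camera images.
- bin: fixed plywood bin, 125 (x) x 294 (y) mm, three compartments side by side along y, each 90 mm wide, one piece in each (which is where changes). Origin: centre of its underside; x level, towards the high end away from the robot; z up. The floor rises towards +x at 25 degrees (0.436 rad). Square to the floor, the front wall is 22, the back wall 30 and the 6 mm dividers 28 mm high
- bin_front (a point): middle of the lowest line of the bin's sloped floor, inside the front wall, at the bin's x -60, y 0, z 30 mm; axes as the bin's. The floor is 110 mm long up the slope from here
- carry_bar (a point): middle of the bin's steel carrying bar, at the bin's x -33, z 197 mm; axes as the bin's. The bar is 12 mm thick, runs 304 mm along y over the pieces, and its ends go back and down to the back corners (x 44, y +-152 mm). It is in the way of a gripper that comes from straight above
- nozzle: grease nozzle 74 mm long lying along the slope: hexagonal steel body 22 mm across flats, 25 across corners, 46 mm long, then a tapered brass tip 28 mm long (16 narrowing to 7 mm diameter), tip uphill. About 0.12 kg. Origin: on the underside at the body's lower end; x along the nozzle to the tip, z square to the bin floor (a flat lies down, corners to the sides). Its axis is 11 mm up
- nozzle_grip (a point): point on the nozzle's axis 26 mm from its lower end, near its centre of mass, with the nozzle's axes
- long_socket: plain round steel socket 24 mm diameter, 64 mm long, lying along the slope in another compartment; origin and axes as the nozzle's. Stays where it is.
- short_socket: plain round steel socket 28 mm diameter, 36 mm long, lying along the slope in the third compartment; origin and axes as the nozzle's. Stays where it is.
- pot: fixed stainless pot, 140 mm outside diameter, 70 mm high, wall 4 mm, inside floor 5 mm up, empty. Origin: centre of its underside; x points to the lid's hinge, z up.
- pot_floor (a point): centre of the pot's inside floor, 5 mm above the pot's origin
- lid (a joint): angle of the pot's lid, 0 shut, starting about upright (1.5 to 1.75), at most 1.85. A 144 mm disc 4 mm thick on a stiff hinge: it stays where it is left and needs about 3 N at its edge.
- lid_hinge (a point): a point on the hinge axis, at the pot's x +76, z 72 mm, axes as the pot's; the hinge axis is the pot's y
- lid_edge (a point): on the lid's upper (outer) face at the middle of its free edge, 148 mm from the hinge axis and 4 mm above it when shut; a tab 24 mm wide goes on 16 mm beyond. Axes turn with the lid: x from the free edge to the hinge, z out of the outer face
- spray_bottle: bystander: green plastic spray bottle with a white trigger head, 70 mm diameter, 205 mm tall, upright; origin at the centre of its underside
- lever_a: bystander: flat aluminium tyre lever 124 x 20 x 6 mm lying on the wall; origin under its middle, x along it
- lever_b: bystander: the other tyre lever, the same, beside it
- oil_can: bystander: dark steel can 70 mm diameter, 110 mm tall; origin at the centre of its underside
- mug: bystander: white mug 80 mm diameter, 85 mm tall; origin at the centre of its underside
- wire_brush: bystander: brush 200 mm long lying on the wall; origin under its middle, x along it

How it is judged:
By the outcome, as a careful person would: the job done as asked, in the order asked, and still so for the second after the job is handed in, with the robot touching nothing.
It also fails if it takes over 51 s, if anything falls off the work surface, if the arm or the gripper's body presses on something with over 40 N, if the wrist force passes 120 N, or if a joint passes its speed limit or range.

## Working session

There is one attempt and no reset: what is moved stays moved. The work goes in short steps, Python scripts to look and compute and a tool call to move; the robot and the scene stay as the last step left them, time stands still between calls to the robot, and variables do not carry over. Pictures are saved under pics/ and viewed, and the job is handed in when it is done.

Besides the shell and the picture viewer there is one more tool, called after "Emit:" as name(argument=value, ...) on one line, values as JSON. servo_tool: Moves the arm, as the interface text tells. Its arguments: {"type":"object","properties":{"motion":{"type":"array"},"force":{"type":"number"}},"required":["motion"]}

```bash
mkdir -p pics; cat > h.py <<'E'
import numpy as np,cv2
from bench import sense,get_image,calibration
from scipy.spatial.transform import Rotation as R
def cam(n):
    c=calibration(n);K=np.array([[c['fx'],0,c['cx']],[0,c['fy'],c['cy']],[0,0,1]]);return K,np.array(c['dist'],float),np.array(c['rvec'],float),np.array(c['tvec'],float)
def cloud(n,d):
    K,D,r,t=cam(n);h,w=d.shape
    u,v=np.meshgrid(np.arange(w),np.arange(h))
    p=cv2.undistortPoints(np.stack([u,v],-1).reshape(-1,1,2).astype(np.float64),K,D).reshape(h,w,2)
    P=np.dstack([p[...,0]*d,p[...,1]*d,d]);Rm=cv2.Rodrigues(r)[0]
    W=(P-t.reshape(3))@Rm
    W[d==0]=np.nan
    return W
def proj(n,P):
    K,D,r,t=cam(n);return cv2.projectPoints(np.atleast_2d(np.array(P,float)),r,t,K,D)[0].reshape(-1,2)
E
python3 - <<'E'
from h import *
for n in('scene','top'):
    im,d=get_image(n);cv2.imwrite(f'pics/{n}0.png',cv2.resize(im,(800,600)));np.savez(f'{n}0.npz',im=im,d=d)
    c=calibration(n);print(c)
    print(-cv2.Rodrigues(np.array(c['rvec'],float))[0].T@np.array(c['tvec']).reshape(3))
print(sense())
E
```

```text
{'fx': 426.91233833698806, 'fy': 426.91233833698806, 'cx': 256.4617378897818, 'cy': 190.3183129775618, 'dist': array([-0.10889817,  0.        ,  0.        ,  0.        ,  0.        ]), 'rvec': array([ 2.0908454 ,  0.70182389, -0.37820932]), 'tvec': array([-0.43975484, -0.10734829,  1.70001725])}
[ 1.23956701 -0.8845903   0.88087471]
{'fx': 377.6580792616959, 'fy': 377.6580792616959, 'cx': 261.9413779838904, 'cy': 191.98577114009487, 'dist': array([0.03466209, 0.        , 0.        , 0.        , 0.        ]), 'rvec': array([ 2.135734  , -2.13885935,  0.15535523]), 'tvec': array([-0.00719932,  0.56917161,  1.54732451])}
[ 0.32523328 -0.02182399  1.61615851]
{'t': 0.1, 'joint_positions': array([-1.18618973,  0.53712562, -0.00441776,  1.53875418,  0.00259428,
        1.06726114, -0.07123526]), 'joint_vel': array([-0.00104137, -0.00051633,  0.00016256, -0.00239515,  0.00114295,
       -0.00072266, -0.00302171]), 'effort': array([ 2.36126529e-03, -5.84564102e+01,  1.05184168e+00, -2.59777111e+01,
        1.26854272e-02,  4.61320873e-03, -3.05472724e-05]), 'tool_pos': array([0.28298164, 0.58455698, 0.23048591]), 'tcp_rot': array([ 4.59180270e-04,  8.47253413e-01,  5.31188346e-01, -6.19734185e-04]), 'wrist_force': array([ 0.3558917 ,  0.02439331, -0.21229074]), 'torque': array([ 0.01465159,  0.03945168, -0.02638098]), 'gripper_width': 1.0016828421092885}
```

View pics/scene0.png

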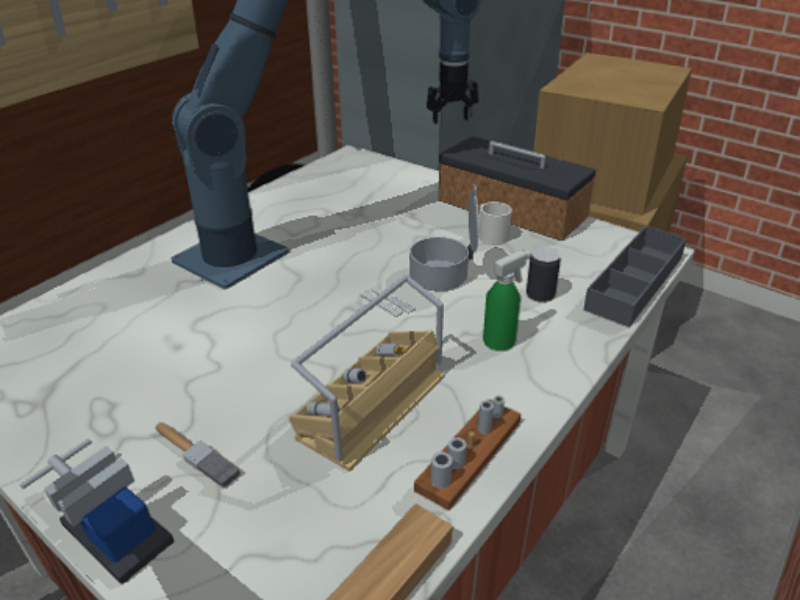

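View pics/top0.png

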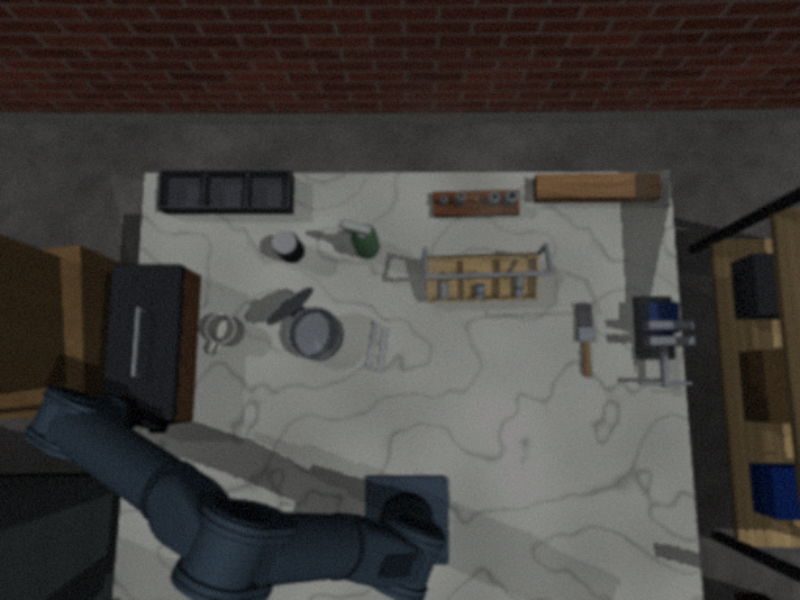

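The scene view shows the bin, with the nozzle and its brass tip at about (392,350) in the compartment nearest the pot. The pot is at (440,262) with its lid upright at (474,220). In the top view the bin is at (483,277) and the pot at (312,333).

```bash
python3 - <<'E'
from h import *
a=np.load('scene0.npz');im=a['im']
cv2.imwrite('pics/s1.png',cv2.resize(im[140:310,180:350],(600,600),interpolation=cv2.INTER_CUBIC))
b=np.load('top0.npz');cv2.imwrite('pics/t1.png',cv2.resize(b['im'][140:240,150:370],None,fx=3.6,fy=3.6,interpolation=cv2.INTER_CUBIC))
for n,z in(('scene',a),('top',b)):
    W=cloud(n,z['d']); np.save(n+'W.npy',W)
    for s in ((.40,.80,-.35,.15),):
        m=(W[...,0]>s[0])&(W[...,0]<s[1])&(W[...,1]>s[2])&(W[...,1]<s[3])
        print(n,m.sum())
W=np.load('topW.npy')
def at(u,v): 
    u,v=int(u*.64),int(v*.64);return np.round(W[v,u],3)
for p in [(443,265),(443,290),(480,290),(518,285),(427,303),(537,298),(427,256),(537,254),(485,274),(550,270),(312,333),(282,333),(343,333),(312,306),(312,362),(290,305),(310,292),(268,320)]: print(p,at(*p))
E
```

```text
scene 14480
top 10662
(443, 265) [ 0.663 -0.097  0.067]
(443, 290) [ 0.596 -0.096  0.058]
(480, 290) [ 0.595 -0.196  0.064]
(518, 285) [ 0.607 -0.295  0.068]
(427, 303) [ 0.571 -0.055  0.001]
(537, 298) [ 0.576 -0.347  0.052]
(427, 256) [ 0.688 -0.055  0.07 ]
(537, 254) [ 0.686 -0.342  0.093]
(485, 274) [ 0.609 -0.192  0.207]
(550, 270) [ 0.621 -0.353  0.199]
(312, 333) [0.485 0.262 0.004]
(282, 333) [0.485 0.343 0.007]
(343, 333) [0.484 0.175 0.012]
(312, 306) [ 0.564  0.265 -0.003]
(312, 362) [0.408 0.261 0.002]
(290, 305) [0.54  0.291 0.158]
(310, 292) [0.58  0.246 0.132]
(268, 320) [0.501 0.337 0.19 ]
```

View pics/s1.png

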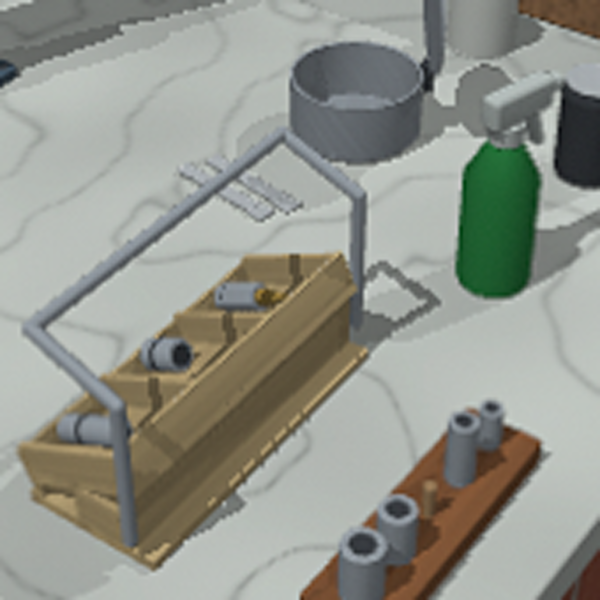

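View pics/t1.png

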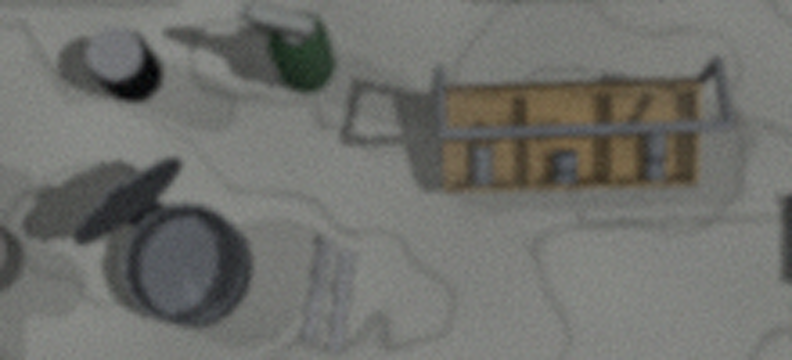

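```bash
python3 - <<'E'
from h import *
from scipy.optimize import least_squares
for n in('top','scene'):
    W=np.load(n+'W.npy').reshape(-1,3);W=W[~np.isnan(W[:,0])]
    m=(W[:,0]>.52)&(W[:,0]<.70)&(W[:,1]>-.42)&(W[:,1]<.02)
    B=W[m]
    bar=B[(B[:,2]>.18)&(B[:,2]<.22)&(B[:,0]<.625)]
    p=np.polyfit(bar[:,1],bar[:,0],1);r=bar[:,0]-np.polyval(p,bar[:,1])
    print(n,'bar',len(bar),p,'x@-.2',np.polyval(p,-.2),r.std(),'y',np.percentile(bar[:,1],[0,2,98,100]),'z',np.median(bar[:,2]),np.percentile(bar[:,2],[5,95]))
    body=B[(B[:,2]>.015)&(B[:,2]<.12)]
    print('body y',np.percentile(body[:,1],[.2,1,99,99.8]),'x',np.percentile(body[:,0],[.2,1,99,99.8]))
    # pot
    m=(W[:,0]>.38)&(W[:,0]<.60)&(W[:,1]>.14)&(W[:,1]<.36)
    P=W[m];rim=P[(P[:,2]>.064)&(P[:,2]<.0735)]
    f=lambda q:np.hypot(rim[:,0]-q[0],rim[:,1]-q[1])-q[2]
    s=least_squares(f,[.485,.262,.068],loss='soft_l1',f_scale=.002);print('pot',len(rim),s.x,np.std(f(s.x)))
    L=W[(W[:,2]>.09)&(W[:,2]<.26)&(W[:,0]>.42)&(W[:,0]<.66)&(W[:,1]>.2)&(W[:,1]<.42)]
    g=lambda q:L@np.array([np.cos(q[0])*np.cos(q[1]),np.sin(q[0])*np.cos(q[1]),np.sin(q[1])])-q[2]
    s=least_squares(g,[.9,0,.55],loss='soft_l1',f_scale=.003);print('lid',len(L),s.x,np.std(g(s.x)),L.mean(0),L[:,2].max(),L[:,2].min(), 'top',L[L[:,2]>L[:,2].max()-.01].mean(0))
    print('inpot',np.nanmedian(W[(np.hypot(W[:,0]-.485,W[:,1]-.262)<.03)],axis=0))
E
```

```text
top bar 269 [-0.02415151  0.6053925 ] x@-.2 0.6102228024251065 0.0042162466948787785 y [-0.35664795 -0.3528839  -0.04782814 -0.04397655] z 0.20175205077716868 [0.1957468  0.20664092]
body y [-0.35087151 -0.3471269  -0.05790028 -0.05400426] x [0.56745491 0.56844471 0.69015744 0.69544854]
pot 115 [0.48020201 0.24474703 0.06908845] 0.0024744675554897806
lid 290 [ 0.72178063 -0.00263474  0.59790645] 0.0013086657279460599 [0.53863565 0.29368767 0.16180468] 0.23986282242976745 0.09048840367027754 top [0.53921435 0.293807   0.23591072]
inpot [0.4848143  0.26156313 0.00514051]
scene bar 447 [-0.021956    0.60910294] x@-.2 0.6134941387619345 0.0035712939221634755 y [-0.36236165 -0.35924194 -0.05257103 -0.04638593] z 0.19945023560285347 [0.19306929 0.20291726]
body y [-0.35869718 -0.35688676 -0.05259111 -0.04831245] x [0.56766884 0.57135976 0.69557997 0.69698082]
pot 142 [0.48340021 0.24082879 0.06822846] 0.002992401176479384
lid 207 [ 0.69849131 -0.0018872   0.60003706] 0.0008703962865770463 [0.54602941 0.28335812 0.16002936] 0.23757557235601634 0.09009995656077681 top [0.54202136 0.28933529 0.23335235]
inpot [0.47043623 0.28019877 0.00579678]
```

```bash
python3 - <<'E'
from h import *
th=.023;o=np.array([.644,-.203,0]);Rb=R.from_euler('z',th).as_matrix()
S=R.from_euler('y',-25,degrees=True).as_matrix() # slope frame: x uphill
for n in('top','scene'):
    z=np.load(n+'0.npz');im=z['im'];W=np.load(n+'W.npy')
    Q=((W-o)@Rb-np.array([-.06,0,.03]))@S
    # floor check
    for c in(0.096,0,-.096):
        m=(abs(Q[...,1]-c)<.042)&(Q[...,0]>.075)&(Q[...,0]<.1)&(abs(Q[...,2])<.02)
        print(n,c,'floor h',np.nanmedian(Q[...,2][m]),m.sum())
    m=(Q[...,1]>.06)&(Q[...,1]<.135)&(Q[...,0]>-.0)&(Q[...,0]<.09)&(Q[...,2]>.006)&(Q[...,2]<.04)
    q=Q[m];c=im[m]
    print(n,len(q),np.percentile(q,[2,50,98],axis=0).round(4).tolist())
    for lo in np.arange(0,.09,.008):
        k=q[(q[:,0]>=lo)&(q[:,0]<lo+.008)]; cc=c[(q[:,0]>=lo)&(q[:,0]<lo+.008)]
        if len(k):print('%.3f n%d y %.4f..%.4f med %.4f z %.4f'%(lo,len(k),k[:,1].min(),k[:,1].max(),np.median(k[:,1]),np.percentile(k[:,2],90)),cc.mean(0).astype(int))
    # dividers
    m=(Q[...,2]>.02)&(Q[...,2]<.035)&(Q[...,0]>.06)&(Q[...,0]<.1)
    print(np.histogram(Q[...,1][m],bins=np.arange(-.15,.155,.006))[0])
E
```

```text
top 0.096 floor h -0.0002795044812008547 117
top 0 floor h -0.00010777084234258496 117
top -0.096 floor h -0.0005318228864327393 118
top 92 [[0.0004, 0.0684, 0.0068], [0.0307, 0.1072, 0.0178], [0.0817, 0.1283, 0.027]]
0.000 n13 y 0.0654..0.1285 med 0.1040 z 0.0226 [74 81 84]
0.008 n11 y 0.0948..0.1164 med 0.1080 z 0.0264 [87 85 85]
0.016 n12 y 0.0946..0.1282 med 0.1060 z 0.0263 [86 89 89]
0.024 n13 y 0.0695..0.1161 med 0.1039 z 0.0244 [86 87 87]
0.032 n13 y 0.0945..0.1199 med 0.1077 z 0.0205 [85 86 85]
0.040 n15 y 0.0860..0.1282 med 0.1077 z 0.0224 [69 78 83]
0.048 n5 y 0.1030..0.1117 med 0.1074 z 0.0248 [64 74 80]
0.056 n2 y 0.1076..0.1118 med 0.1097 z 0.0230 [70 75 80]
0.064 n2 y 0.0983..0.1070 med 0.1027 z 0.0129 [66 80 91]
0.072 n3 y 0.0606..0.1275 med 0.1067 z 0.0084 [58 79 90]
0.080 n3 y 0.0690..0.1065 med 0.1065 z 0.0079 [ 69  91 103]
[ 0 11  0  0  0  0  0  0  1  0  0  0  0  0  0  0  0  6  6  0  0  0  0  0
  0  0  0  0  0  0  0  0  0  7  5  0  0  0  0  0  0  0  0  0  0  0  0  0
  0  0]
scene 0.096 floor h -0.018869506856613334 4
scene 0 floor h nan 0
scene -0.096 floor h -0.01
[... 214 characters left out ...]
7 [131 125 118]
0.016 n11 y 0.0913..0.1079 med 0.0954 z 0.0216 [136 131 125]
0.024 n13 y 0.0907..0.1121 med 0.0967 z 0.0211 [137 132 126]
0.032 n16 y 0.0912..0.1117 med 0.0947 z 0.0219 [133 127 121]
0.040 n19 y 0.0900..0.1123 med 0.0973 z 0.0216 [114 117 115]
0.048 n14 y 0.0908..0.1024 med 0.0984 z 0.0197 [ 60  93 106]
0.056 n9 y 0.0930..0.1025 med 0.0990 z 0.0165 [36 66 80]
0.064 n8 y 0.0992..0.1059 med 0.1028 z 0.0141 [ 53  98 117]
0.072 n2 y 0.0976..0.1034 med 0.1005 z 0.0140 [ 44  91 110]
[29 11  1  0  0  0  0  0  0  0  0  0  0  0  0  0 24 11  0  0  0  0  0  0
  0  0  0  0  0  0  0  0 20  7  0  0  0  0  0  0  0  0  0  0  0  0  0  0
 18  8]
  return np.nanmean(a, axis, out=out, keepdims=keepdims)
```

```bash
cat >> h.py <<'E'
Rb=R.from_euler('z',.023).as_matrix();ob=np.array([.644,-.203,0])
S=R.from_euler('y',-25,degrees=True).as_matrix()
def slope2w(s,y,h): return ob+Rb@(np.array([-.06,0,.03])+S@np.array([s,y,h]))
def toolR(phi_deg,sgn=1):
    p=np.radians(phi_deg);z=Rb@np.array([np.sin(p),0,-np.cos(p)]);x=Rb@np.array([0,sgn,0]);return np.column_stack([x,np.cross(z,x),z])
def delta(pt,Rt):
    s=sense();w,x,y,z=s['tcp_rot'];Rc=R.from_quat([x,y,z,w]).as_matrix()
    print('t %.2f'%s['t'],'pos',s['tool_pos'].round(4),'F',s['wrist_force'].round(1),'g %.3f'%s['gripper_width'],'q',s['joint_positions'].round(2))
    print('zaxis',Rc[:,2].round(3),'xaxis',Rc[:,0].round(3))
    if Rt is not None: print('rotvec(tool)',R.from_matrix(Rc.T@Rt).as_rotvec().round(4))
    d=np.array(pt)-s['tool_pos'];print('shift now-tool',(Rc.T@d).round(4),'shift target-tool',None if Rt is None else (Rt.T@d).round(4),'world',d.round(4))
E
python3 - <<'E'
from h import *
Rt=toolR(30);z=Rt[:,2]
g=slope2w(.027,.1035,.011); t=np.radians(5)
tip=g+z*(.0075/np.cos(t))
print('grip',g,'tcp',tip,'pre',tip-.2*z)
delta(tip-.2*z,Rt)
W=np.load('topW.npy')
for nm,u,v in(('can',288,245),('bottle',362,238),('mug',222,328)):print(nm,W[int(v*.64),int(u*.64)])
E
```

```text
grip [ 0.60145185 -0.1004514   0.05138008] tcp [ 0.60521517 -0.10036483  0.04486008] pre [ 0.50524162 -0.10266462  0.21806516]
t 0.10 pos [0.283  0.5846 0.2305] F [ 0.4  0.  -0.2] g 1.002 q [-1.19  0.54 -0.    1.54  0.    1.07 -0.07]
zaxis [-0.001 -0.001 -1.   ] xaxis [ 0.436  0.9   -0.002]
rotvec(tool) [-0.5139  0.1255 -0.4624]
shift now-tool [-0.5217  0.4995  0.0133] shift target-tool [-0.6922  0.1725  0.114 ] world [ 0.2223 -0.6872 -0.0124]
can [0.70840277 0.310274   0.11147736]
bottle [0.71471229 0.11456051 0.14961163]
mug [0.50253552 0.50630311 0.00491713]
```

Emit:
servo_tool(motion=[{"angular": [0,0,0],"xyz": [0,0,-0.04],"claw": -1},{"angular": [0,0,0],"xyz": [0,0,-0.04],"claw": -1},{"angular": [0,0,0],"xyz": [0,0,-0.04],"claw": 0},{"angular": [0,0,0],"xyz": [-0.028,0.027,0],"claw": 0},{"angular": [0,0,0],"xyz": [-0.028,0.027,0],"claw": 0},{"angular": [0,0,0],"xyz": [-0.028,0.027,0],"claw": 0},{"angular": [0,0,0],"xyz": [-0.028,0.027,0],"claw": 0},{"angular": [0,0,0],"xyz": [-0.028,0.027,0],"claw": 0},{"angular": [0,0,0],"xyz": [-0.028,0.027,0],"claw": 0},{"angular": [0,0,0],"xyz": [-0.028,0.027,0],"claw": 0},{"angular": [0,0,0],"xyz": [-0.028,0.027,0],"claw": 0},{"angular": [0,0,0],"xyz": [-0.028,0.027,0],"claw": 0},{"angular": [0,0,0],"xyz": [-0.028,0.027,0],"claw": 0},{"angular": [0,0,0],"xyz": [-0.028,0.027,0],"claw": 0},{"angular": [0,0,0],"xyz": [-0.028,0.027,0],"claw": 0},{"angular": [0,0,0],"xyz": [-0.028,0.027,0],"claw": 0},{"angular": [0,0,0],"xyz": [-0.028,0.027,0],"claw": 0},{"angular": [0,0,0],"xyz": [-0.028,0.027,0],"claw": 0},{"angular": [0,0,0],"xyz": [-0.028,0.027,0],"claw": 0},{"angular": [0,0,0],"xyz": [-0.028,0.027,0],"claw": 0}])

```text
t: 1.77
tool_pos: [0.4889, -0.0452, 0.3512]
tcp_rot: [-0.0, 0.847, 0.531, 0.0]
wrist_force: [0.9, 0.7, -0.5]
gripper_width: 0.501
```

```bash
cat > pre.py <<'E'
from h import *
Rt=toolR(30);z=Rt[:,2]
tip=slope2w(.027,.1035,.011)+z*.0075
import sys
delta(tip-float(sys.argv[1])*z,Rt)
E
python3 pre.py .2
```

```text
t 1.77 pos [ 0.4889 -0.0452  0.3512] F [ 0.9  0.7 -0.5] g 0.501 q [-0.41  0.14  0.46  1.82 -0.07  1.2   1.19]
zaxis [-0.  0. -1.] xaxis [0.435 0.9   0.   ]
rotvec(tool) [-0.5138  0.1238 -0.4627]
shift now-tool [-0.0446  0.0397  0.1331] shift target-tool [-0.0578 -0.0536  0.1228] world [ 0.0163 -0.0574 -0.1332]
```

Emit:
servo_tool(motion=[{"angular": [-0.0734,0.0177,-0.0661],"xyz": [0,0,0],"claw": 0},{"angular": [-0.0734,0.0177,-0.0661],"xyz": [0,0,0],"claw": 0},{"angular": [-0.0734,0.0177,-0.0661],"xyz": [0,0,0],"claw": 0},{"angular": [-0.0734,0.0177,-0.0661],"xyz": [0,0,0],"claw": 0},{"angular": [-0.0734,0.0177,-0.0661],"xyz": [0,0,0],"claw": 0},{"angular": [-0.0734,0.0177,-0.0661],"xyz": [0,0,0],"claw": 0},{"angular": [-0.0734,0.0177,-0.0661],"xyz": [0,0,0],"claw": 0},{"angular": [0,0,0],"xyz": [-0.0145,-0.0134,0.0307],"claw": 0},{"angular": [0,0,0],"xyz": [-0.0145,-0.0134,0.0307],"claw": 0},{"angular": [0,0,0],"xyz": [-0.0145,-0.0134,0.0307],"claw": 0},{"angular": [0,0,0],"xyz": [-0.0145,-0.0134,0.0307],"claw": 0},{"angular": [0,0,0],"xyz": [0,0,0],"claw": 0}])

```text
t: 2.77
tool_pos: [0.4987, -0.0805, 0.2486]
tcp_rot: [0.172, 0.674, 0.694, 0.187]
wrist_force: [-1.0, -0.4, -1.1]
gripper_width: 0.499
```

```bash
python3 pre.py .2; python3 pre.py .05
python3 - <<'E'
from h import *
im,d=get_image('scene');cv2.imwrite('pics/s2.png',cv2.resize(im[90:300,150:360],(600,600),interpolation=cv2.INTER_CUBIC))
im,d=get_image('top');cv2.imwrite('pics/t2.png',cv2.resize(im[140:240,240:380],None,fx=5,fy=5,interpolation=cv2.INTER_CUBIC))
E
```

```text
t 2.77 pos [ 0.4987 -0.0805  0.2486] F [-1.  -0.4 -1.1] g 0.499 q [-0.51  0.03  0.66  2.32 -0.39  0.31  2.09]
zaxis [ 0.49   0.027 -0.871] xaxis [-0.032  0.999  0.014]
rotvec(tool) [-0.0108 -0.0162  0.001 ]
shift now-tool [-0.0228 -0.0097  0.0291] shift target-tool [-0.0223 -0.01    0.0294] world [ 0.0065 -0.0222 -0.0305]
t 2.77 pos [ 0.4987 -0.0805  0.2486] F [-1.  -0.4 -1.1] g 0.499 q [-0.51  0.03  0.66  2.32 -0.39  0.31  2.09]
zaxis [ 0.49   0.027 -0.871] xaxis [-0.032  0.999  0.014]
rotvec(tool) [-0.0108 -0.0162  0.001 ]
shift now-tool [-0.0252 -0.0081  0.1791] shift target-tool [-0.0223 -0.01    0.1794] world [ 0.0815 -0.0205 -0.1604]
```

View pics/s2.png

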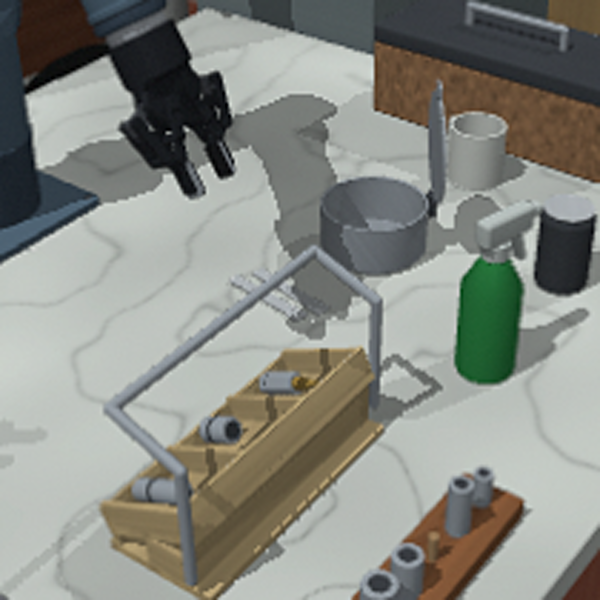

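View pics/t2.png

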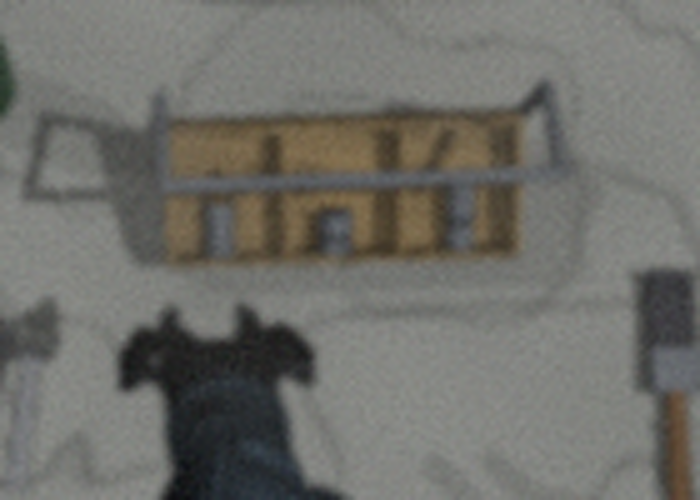

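```bash
python3 - <<'E'
from h import *
t=sense()['tool_pos'];g=slope2w(.027,.1035,.022)
a=proj('top',[t,g])-[240,140];print('top disp',a*5+2)
a=proj('scene',[t,g,slope2w(.001,.1035,.011),slope2w(.075,.1035,.011)])-[150,90];print('scene disp',a*600/210)
E
```

```text
top disp [[208.24598931 311.68234112]
 [222.27342458 225.77445595]]
scene disp [[213.49983117 183.82063337]
 [278.69117113 373.2213331 ]
 [265.1786826  381.89514963]
 [315.34811261 382.38215863]]
```

Emit:
servo_tool(motion=[{"angular": [-0.0054,-0.0081,0],"xyz": [-0.0056,-0.0025,0.018],"claw": 0},{"angular": [-0.0054,-0.0081,0],"xyz": [-0.0056,-0.0025,0.018],"claw": 0},{"angular": [0,0,0],"xyz": [-0.0056,-0.0025,0.018],"claw": 0},{"angular": [0,0,0],"xyz": [-0.0056,-0.0025,0.018],"claw": 0},{"angular": [0,0,0],"xyz": [0,0,0.018],"claw": 0},{"angular": [0,0,0],"xyz": [0,0,0],"claw": 0}])

```text
t: 3.37
tool_pos: [0.5363, -0.0966, 0.1841]
tcp_rot: [0.178, 0.674, 0.693, 0.186]
wrist_force: [0.8, -0.3, 0.2]
gripper_width: 0.501
```

```bash
python3 pre.py .05
```

```text
t 3.37 pos [ 0.5363 -0.0966  0.1841] F [ 0.8 -0.3  0.2] g 0.501 q [-0.1   0.25  0.28  2.29 -1.04  0.19  2.75]
zaxis [ 0.498  0.018 -0.867] xaxis [-0.029  1.     0.004]
rotvec(tool) [-0.0024 -0.0065  0.0029]
shift now-tool [-0.006  -0.0098  0.1049] shift target-tool [-0.0054 -0.01    0.1049] world [ 0.0439 -0.0043 -0.0959]
```

```bash
cat > fit.py <<'E'
from h import *
import itertools
from scipy.optimize import least_squares
s=sense();print(s['joint_positions'].round(4).tolist(),s['tool_pos'].round(4).tolist(),s['tcp_rot'].round(4).tolist())
D=[([-1.18619,.53713,-.00442,1.53875,.00259,1.06726,-.07124],[.28298,.58456,.23049],[.000459,.84725,.53119,-.00062]),
([-.41,.14,.46,1.82,-.07,1.2,1.19],[.4889,-.0452,.3512],[0,.847,.531,0]),
([-.51,.03,.66,2.32,-.39,.31,2.09],[.4987,-.0805,.2486],[.172,.674,.694,.187]),
(s['joint_positions'],s['tool_pos'],s['tcp_rot'])]
def rot(q,sg):
    ax='zyzyzyz';M=[];A=np.eye(3)
    for i in range(7):
        A=A@R.from_euler(ax[i],sg[i]*q[i]).as_matrix();M.append(A)
    return M
best=[]
for sg in itertools.product([1,-1],repeat=7):
    if sg[1]*1!=1: continue
    e=0;Fs=[]
    for q,p,w in D:
        A=rot(q,sg)[-1];Rt=R.from_quat([w[1],w[2],w[3],w[0]]).as_matrix();Fs.append(A.T@Rt)
    e=sum(R.from_matrix(Fs[0].T@f).magnitude() for f in Fs[1:]);best.append((e,sg,Fs[0]))
best.sort(key=lambda b:b[0])
for b in best[:3]:print(b[0],b[1],b[2].round(2).tolist())
E
python3 fit.py
```

```text
[-0.0976, 0.2467, 0.2849, 2.2909, -1.0446, 0.1927, 2.752] [0.5363, -0.0966, 0.1841] [0.1781, 0.6737, 0.6926, 0.1862]
0.00987189154612346 (-1, 1, -1, 1, -1, 1, -1) [[-1.0, -0.0, 0.0], [0.0, -1.0, -0.0], [0.0, -0.0, 1.0]]
1.9047698140862248 (1, 1, 1, 1, 1, 1, 1) [[0.62, -0.78, -0.0], [0.78, 0.62, -0.0], [0.0, -0.0, 1.0]]
2.8300860656985716 (-1, 1, 1, 1, -1, 1, -1) [[-1.0, -0.01, 0.0], [0.01, -1.0, 0.0], [0.0, 0.0, 1.0]]
```

```bash
cat >> fit.py <<'E'
sg=(-1,1,-1,1,-1,1,-1)
cols=[(0,2),(2,2),(4,2),(6,2),(2,0),(4,0),(6,0),(0,1),(2,1),(4,1)]
cols=[(0,2),(1,2),(3,2),(5,2),(2,0),(3,0),(4,0),(5,0),(1,1),(3,1),(5,1)]
A=[];b=[]
for q,p,w in D:
    M=rot(q,sg);A.append(np.column_stack([M[i][:,k] for i,k in cols]));b.append(p)
A=np.vstack(A);b=np.hstack(b)
for lam in(.3,.1,.03):
    pr=np.array([.35,.38,.38,.3]+[0]*7);L=np.diag([.01]*4+[lam]*7)
    x=np.linalg.lstsq(np.vstack([A,L]),np.hstack([b,L@pr]),rcond=None)[0]
    print(lam,dict(zip(cols,x.round(3))),'res',np.abs(A@x-b).max().round(4))
E
python3 fit.py|tail -3
```

```text
0.3 {(0, 2): np.float64(0.353), (1, 2): np.float64(0.497), (3, 2): np.float64(0.447), (5, 2): np.float64(0.332), (2, 0): np.float64(0.003), (3, 0): np.float64(-0.002), (4, 0): np.float64(0.001), (5, 0): np.float64(-0.001), (1, 1): np.float64(-0.018), (3, 1): np.float64(-0.023), (5, 1): np.float64(-0.004)} res 0.0023
0.1 {(0, 2): np.float64(0.351), (1, 2): np.float64(0.491), (3, 2): np.float64(0.449), (5, 2): np.float64(0.324), (2, 0): np.float64(0.004), (3, 0): np.float64(-0.007), (4, 0): np.float64(0.005), (5, 0): np.float64(-0.001), (1, 1): np.float64(-0.016), (3, 1): np.float64(-0.032), (5, 1): np.float64(0.002)} res 0.0006
0.03 {(0, 2): np.float64(0.353), (1, 2): np.float64(0.485), (3, 2): np.float64(0.45), (5, 2): np.float64(0.321), (2, 0): np.float64(0.004), (3, 0): np.float64(-0.01), (4, 0): np.float64(0.008), (5, 0): np.float64(-0.002), (1, 1): np.float64(-0.012), (3, 1): np.float64(-0.037), (5, 1): np.float64(0.003)} res 0.0001
```

```bash
cat > kin.py <<'E'
from h import *
from scipy.optimize import least_squares
cols=[(0,2),(1,2),(3,2),(5,2),(2,0),(3,0),(4,0),(5,0),(1,1),(3,1),(5,1)]
x=[.353,.485,.45,.321,.004,-.01,.008,-.002,-.012,-.037,.003]
sg=(-1,1,-1,1,-1,1,-1);AX='zyzyzyz'
lo=np.array([-2.7,-.37,-1.27,.24,-1.31,.19,-2.76]);hi=np.array([2.7,2.16,1.26,2.4,4.45,1.91,2.76])
def fk(q):
    A=np.eye(3);M=[]
    for i in range(7):A=A@R.from_euler(AX[i],sg[i]*q[i]).as_matrix();M.append(A)
    p=sum(M[i][:,k]*v for (i,k),v in zip(cols,x));return p,A@np.diag([-1,-1,1.])
def ik(p,Rt,q0,mar=.06,w=.02):
    f=lambda q:np.r_[(fk(q)[0]-p)*10,3*R.from_matrix(Rt.T@fk(q)[1]).as_rotvec(),w*(q-q0)]
    s=least_squares(f,np.clip(q0,lo+mar+.01,hi-mar-.01),bounds=(lo+mar,hi-mar));r=s.fun
    return s.x,np.linalg.norm(r[:3])/10,np.linalg.norm(r[3:6])/3
E
cat > srch.py <<'E'
from kin import *
rng=np.random.default_rng(0)
for phi in(25,30,35,40,45):
  for sgn in(1,-1):
    Rt=toolR(phi,sgn);z=Rt[:,2];tip=slope2w(.027,.1035,.011)+z*.0075
    out=[]
    for k in range(14):
        q0=rng.uniform(lo,hi);q0[1]=.6;q0[3]=2.;
        q,e,a=ik(tip,Rt,q0,w=.001)
        if e<.002 and a<.01:
            q2,e2,a2=ik(tip-.15*z,Rt,q,w=.003)
            out.append((min((q-lo).min(),(hi-q).min()),q.round(2).tolist(),round(e2,4),round(a2,3),q2.round(2).tolist()))
    out.sort(key=lambda o:o[2]+o[3]-.02*o[0]);print(phi,sgn,len(out));[print('  ',o) for o in out[:3]]
E
python3 srch.py
```

```text
25 1 6
   (np.float64(0.22438628359193524), [0.93, 0.9, -1.05, 2.08, 1.62, 0.61, 0.42], np.float64(0.0), np.float64(0.0), [1.15, 0.51, -1.21, 2.18, 1.01, 0.51, 0.84])
   (np.float64(0.1126571652583161), [0.63, 0.7, -0.64, 2.08, 1.54, 0.3, 0.33], np.float64(0.0), np.float64(0.0), [1.13, 0.5, -1.19, 2.18, 0.99, 0.49, 0.86])
   (np.float64(0.06000040303756793), [0.56, 0.68, -0.56, 2.08, 1.53, 0.25, 0.31], np.float64(0.0), np.float64(0.0), [1.1, 0.47, -1.14, 2.18, 0.95, 0.47, 0.89])
25 -1 2
   (np.float64(0.06000002627668666), [1.03, 1.03, -1.21, 2.07, 1.67, 0.78, -2.68], np.float64(0.0), np.float64(0.0), [1.15, 0.51, -1.21, 2.18, 1.01, 0.51, -2.3])
   (np.float64(0.06000001698368096), [1.03, 1.03, -1.21, 2.07, 1.67, 0.78, -2.68], np.float64(0.0), np.float64(0.0), [1.15, 0.51, -1.21, 2.18, 1.01, 0.51, -2.3])
30 1 8
   (np.float64(0.24124350652826432), [0.94, 0.9, -1.03, 2.14, 1.86, 0.57, 0.2], np.float64(0.0), np.float64(0.0), [1.18, 0.48, -1.21, 2.27, 1.26, 0.39, 0.6])
   (np.float64(0.21545101781296372), [0.78, 0.77, -0.81, 2.14, 1.93, 0.41, 0.02], np.float64(0.0), np.float64(0.0), [1.
[... 3018 characters left out ...]
1.21, 2.34, 1.91, 0.29, 0.12])
   (np.float64(0.10705357909201574), [0.67, 0.78, -0.59, 2.29, 2.92, 0.61, -0.94], np.float64(0.0385), np.float64(0.137), [1.29, 0.59, -1.21, 2.34, 1.91, 0.29, 0.12])
45 -1 5
   (np.float64(0.06608326196600434), [0.96, 0.95, -0.94, 2.28, 2.63, 0.68, 2.69], np.float64(0.0534), np.float64(0.105), [1.07, 0.52, -0.97, 2.34, 2.4, 0.25, 2.7])
   (np.float64(0.09058896076507716), [0.15, 0.71, -0.01, 2.31, 3.33, 0.66, 1.55], np.float64(0.0455), np.float64(0.158), [0.58, 0.35, -0.29, 2.34, 4.18, 0.25, 0.87])
   (np.float64(0.0809072823753012), [-0.19, 0.78, 0.38, 2.32, 3.52, 0.77, 1.18], np.float64(0.0455), np.float64(0.158), [0.58, 0.35, -0.29, 2.34, 4.18, 0.25, 0.87])
```

```bash
cat > sim.py <<'E'
from kin import *
def jac(q):
    p0,R0=fk(q);J=np.zeros((6,7));h=1e-5
    for i in range(7):
        d=q.copy();d[i]+=h;p,Rr=fk(d);J[:3,i]=(p-p0)/h;J[3:,i]=R.from_matrix(Rr@R0.T).as_rotvec()/h
    return J
def track(q,rows,sub=4,lam=.02,wr=1.,log=None):
    q=np.array(q,float);p,Rc=fk(q)
    for w,t in rows:
        w=np.array(w,float);t=np.array(t,float)
        for k in range(sub):
            p=p+Rc@t/sub;Rc=Rc@R.from_rotvec(w/sub).as_matrix()
            for it in range(2):
                pc,Rq=fk(q);e=np.r_[p-pc,R.from_matrix(Rc@Rq.T).as_rotvec()]
                J=jac(q);free=np.ones(7,bool);dq=np.zeros(7)
                for _ in range(4):
                    Jf=J[:,free];df=Jf.T@np.linalg.solve(Jf@Jf.T+lam**2*np.eye(6),e-J[:,~free]@dq[~free])
                    dq[free]=df;bad=((q+dq)<lo-1e-9)|((q+dq)>hi+1e-9)
                    bad&=free
                    if not bad.any():break
                    for i in np.where(bad)[0]:dq[i]=np.clip(q[i]+dq[i],lo[i],hi[i])-q[i];free[i]=False
                q=q+dq
        if log is not None:log.append(q.copy())
    return q
if __name__=='__main__':
    q0=[-1.18619,.53713,-.00442,1.53875,.00259,1.06726,-.07124]
    O=[0,0,0]
    c1=[(O,[0,0,-.04])]*3+[(O,[-.028,.027,0])]*17
    c2=[([-.0734,.0177,-.0661],O)]*7+[(O,[-.0145,-.0134,.0307])]*4+[(O,O)]
    c3=[([-.0054,-.0081,0],[-.0056,-.0025,.018])]*2+[(O,[-.0056,-.0025,.018])]*2+[(O,[0,0,.018]),(O,O)]
    for lam in(.001,.05):
        q=track(q0,c1,lam=lam);print(q.round(2),fk(q)[0].round(3),'obs -.41 .14 .46 1.82 -.07 1.2 1.19')
        q=track(q,c2,lam=lam);print(q.round(2),fk(q)[0].round(3),'obs -.51 .03 .66 2.32 -.39 .31 2.09')
        q=track(q,c3,lam=lam);print(q.round(2),fk(q)[0].round(3),'obs -.1 .25 .28 2.29 -1.04 .19 2.75')
E
python3 sim.py
```

```text
[-0.43  0.14  0.48  1.82 -0.07  1.2   1.19] [ 0.49  -0.044  0.351] obs -.41 .14 .46 1.82 -.07 1.2 1.19
[-0.36  0.13  0.58  2.33 -0.78  0.25  2.51] [ 0.506 -0.102  0.218] obs -.51 .03 .66 2.32 -.39 .31 2.09
[ 0.04  0.31  0.19  2.23 -1.01  0.19  2.76] [ 0.554 -0.129  0.172] obs -.1 .25 .28 2.29 -1.04 .19 2.75
[-0.43  0.14  0.48  1.82 -0.07  1.2   1.19] [ 0.49  -0.044  0.351] obs -.41 .14 .46 1.82 -.07 1.2 1.19
[-0.34  0.13  0.56  2.33 -0.77  0.25  2.49] [ 0.506 -0.102  0.218] obs -.51 .03 .66 2.32 -.39 .31 2.09
[ 0.04  0.31  0.19  2.23 -1.01  0.19  2.76] [ 0.554 -0.129  0.172] obs -.1 .25 .28 2.29 -1.04 .19 2.75
```

```bash
nproc; cat > plan.py <<'E'
from kin import *
import sys,time
from multiprocessing import Pool
def fkj(q):
    A=np.eye(3);p=np.zeros(3);ax=[];org=[]
    T={}
    for (i,k),v in zip(cols,x):T.setdefault(i,np.zeros(3))[k]=v
    for i in range(7):
        a=sg[i]*q[i];c,s=np.cos(a),np.sin(a)
        if AX[i]=='z':ax.append(sg[i]*A[:,2]);M=np.array([[c,-s,0],[s,c,0],[0,0,1]])
        else:ax.append(sg[i]*A[:,1]);M=np.array([[c,0,s],[0,1,0],[-s,0,c]])
        org.append(p);A=A@M
        if i in T:p=p+A@T[i]
    J=np.zeros((6,7))
    for i in range(7):J[:3,i]=np.cross(ax[i],p-org[i]);J[3:,i]=ax[i]
    return p,A@np.diag([-1,-1,1.]),J
def rv(M):
    v=np.array([M[2,1]-M[1,2],M[0,2]-M[2,0],M[1,0]-M[0,1]])/2;return v
def tr(q,poses,lam=.01):
    qs=[]
    for p,Rc in poses:
        for it in range(3):
            pc,Rq,J=fkj(q);e=np.r_[p-pc,rv(Rc@Rq.T)];n=np.linalg.norm(e[:3]);m=np.linalg.norm(e[3:])
            e[:3]*=min(1,.05/(n+1e-9));e[3:]*=min(1,.15/(m+1e-9))
            free=np.ones(7,bool);dq=np.zeros(7)
            for _ in range(4):
                Jf=J[:,free];dq[free]=Jf.T@np.linalg.solve(Jf@Jf.T+lam**2*np.eye(6),e-J[:,~free]@dq[~free])
                bad=(((q+dq)<lo-1e-9)|((q+dq)>hi+1e-9))&free
                if not bad.any():break
                for i in np.where(bad)[0]:dq[i]=np.clip(q[i]+dq[i],lo[i],hi[i])-q[i];free[i]=False
            q=q+dq
        qs.append(q)
    return q,np.array(qs)
def seg(a,b):
    (p,A),(r,B)=a,b;w=R.from_matrix(A.T@B).as_rotvec()
    n=int(np.ceil(max(np.linalg.norm(r-p)/.036,np.linalg.norm(w)/.115,1)))
    return [(p+(r-p)*k/n,A@R.from_rotvec(w*k/n).as_matrix()) for k in range(1,n+1)]
def rpose(phi,az,tilt_az):
    z=np.array([np.sin(phi)*np.cos(tilt_az),np.sin(phi)*np.sin(tilt_az),-np.cos(phi)])
    xx=np.array([np.cos(az),np.sin(az),0]);xx-=z*(xx@z);xx/=np.linalg.norm(xx);return np.column_stack([xx,np.cross(z,xx),z])
def run(a):
    seed,q0=a;g=np.random.default_rng(seed)
    nv=g.integers(1,4);p,A,_=fkj(q0);cur=(p,A);back=(p-.10*A[:,2],A)
    vias=[back];P=seg(cur,back)
    for k in range(nv):
        v=(np.array([g.uniform(.35,.6),g.uniform(-.45,.25),g.uniform(.33,.55)]),rpose(g.uniform(0,.9),g.uniform(-2.,4.),g.uniform(-np.pi,np.pi)))
        vias.append(v)
    phi=g.choice([27,30,33,36]);s=g.choice([1,-1]);Rt=toolR(phi,s);z=Rt[:,2];tip=slope2w(.027,.1035,.011)+z*.0075
    vias.append((tip-.17*z,Rt));last=cur;P=[]
    for v in vias:
        P+=seg(last,v);last=v
    q,qs=tr(q0,P)
    if len(P)>130:return None
    n=len(P)
    P2=seg(last,(tip,Rt));q,qs2=tr(q,P2);pc,Rc,_=fkj(q)
    err=np.linalg.norm(pc-tip);
    if err>.002 or R.from_matrix(Rc.T@Rt).magnitude()>.01:return None
    Q=np.vstack([qs,qs2]);mall=np.minimum(Q-lo,hi-Q).min();mend=np.minimum(qs2-lo,hi-qs2).min()
    return (mall,mend,n,seed,phi,s,vias,q)
if __name__=='__main__':
    q0=np.array([-0.0976,0.2467,0.2849,2.2909,-1.0446,0.1927,2.752])
    with Pool() as pl:res=[r for r in pl.imap_unordered(run,[(s,q0) for s in range(int(sys.argv[1]))],8) if r]
    print(len(res));res=[r for r in res if r[1]>.05];print(len(res))
    res.sort(key=lambda r:r[2]-150*min(r[1],.2))
    for r in res[:8]:
        print(round(r[0],3),round(r[1],3),r[2:6],r[7].round(2).tolist())
    import pickle;pickle.dump(res[:20],open('plan.pkl','wb'))
E
time python3 plan.py 40; time timeout 500 env OMP_NUM_THREADS=1 python3 plan.py 3000
```

```text
4
10
1
0.0 0.074 (33, 1, np.int64(33), np.int64(1)) [0.92, 0.87, -0.97, 2.17, 2.05, 0.53, 0.01]
630
32
0.017 0.081 (20, 1279, np.int64(33), np.int64(1)) [0.93, 0.88, -0.99, 2.17, 2.03, 0.55, 0.03]
0.0 0.059 (19, 2588, np.int64(30), np.int64(1)) [0.78, 0.77, -0.8, 2.14, 1.93, 0.4, 0.02]
0.003 0.081 (27, 1704, np.int64(33), np.int64(1)) [0.93, 0.88, -0.98, 2.17, 2.04, 0.54, 0.02]
0.0 0.081 (31, 1580, np.int64(33), np.int64(1)) [0.93, 0.88, -0.99, 2.17, 2.04, 0.55, 0.03]
0.0 0.081 (33, 621, np.int64(33), np.int64(1)) [0.93, 0.88, -0.99, 2.17, 2.04, 0.55, 0.03]
0.0 0.074 (33, 1, np.int64(33), np.int64(1)) [0.92, 0.87, -0.97, 2.17, 2.05, 0.53, 0.01]
0.004 0.08 (35, 1642, np.int64(33), np.int64(1)) [0.92, 0.87, -0.98, 2.17, 2.04, 0.54, 0.01]
0.0 0.079 (37, 567, np.int64(33), np.int64(1)) [0.92, 0.87, -0.97, 2.17, 2.04, 0.54, 0.01]
real	0m2.127s
user	0m4.273s
sys	0m0.178s

real	1m1.353s
user	3m55.873s
sys	0m0.197s
```

```bash
python3 - <<'E'
import pickle;from plan import *
q0=np.array([-0.0976,0.2467,0.2849,2.2909,-1.0446,0.1927,2.752])
for r in pickle.load(open('plan.pkl','rb'))[:4]:
    print(r[3]);p,A,_=fkj(q0);last=(p,A);q=q0
    for v in r[6]:
        P=seg(last,v);print(' pos',v[0].round(3),'z',v[1][:,2].round(2),'x',v[1][:,0].round(2),'rows',len(P),'rot',R.from_matrix(last[1].T@v[1]).as_rotvec().round(3),'shift tgt-tool',(v[1].T@(v[0]-last[0])).round(3))
        q,qs=tr(q,P);last=v;print('   q',q.round(2), fkj(q)[0].round(3))
E
```

```text
1279
 pos [ 0.486 -0.099  0.271] z [ 0.5   0.02 -0.87] x [-0.03  1.    0.  ] rows 3 rot [0. 0. 0.] shift tgt-tool [ 0.  -0.  -0.1]
   q [-0.57 -0.06  0.74  2.31 -0.19  0.37  1.93] [ 0.486 -0.099  0.271]
 pos [0.568 0.158 0.369] z [ 0.53 -0.56 -0.64] x [-0.16  0.68 -0.72] rows 8 rot [ 0.036 -0.637 -0.527] shift tgt-tool [ 0.091  0.218 -0.163]
   q [-0.82  0.28  0.01  1.87  0.94  1.24  0.73] [0.568 0.158 0.369]
 pos [ 0.513 -0.102  0.188] z [ 0.54  0.01 -0.84] x [-0.02  1.    0.  ] rows 9 rot [-0.085  0.616  0.547] shift tgt-tool [-0.259 -0.15   0.119]
   q [ 1.24  0.39 -1.22  2.34  1.34  0.28  0.5 ] [ 0.513 -0.102  0.188]
2588
 pos [ 0.486 -0.099  0.271] z [ 0.5   0.02 -0.87] x [-0.03  1.    0.  ] rows 3 rot [0. 0. 0.] shift tgt-tool [ 0.  -0.  -0.1]
   q [-0.57 -0.06  0.74  2.31 -0.19  0.37  1.93] [ 0.486 -0.099  0.271]
 pos [0.482 0.053 0.344] z [ 0.46 -0.17 -0.87] x [0.7  0.67 0.23] rows 8 rot [-0.038 -0.196  0.836] shift tgt-tool [ 0.117 -0.08  -0.092]
   q [-0.43 -0.11 -0.02  2.17  0.52  0.78 -0.06] [0.482 0.053 0.344]
 pos [ 0.52  -0.102  0.192] z [ 0.5   0.01 -0.87] x [-0.02  1
[... 722 characters left out ...]
.23  0.39 -1.2   2.34  1.34  0.27  0.5 ] [ 0.513 -0.102  0.188]
1580
 pos [ 0.486 -0.099  0.271] z [ 0.5   0.02 -0.87] x [-0.03  1.    0.  ] rows 3 rot [0. 0. 0.] shift tgt-tool [ 0.  -0.  -0.1]
   q [-0.57 -0.06  0.74  2.31 -0.19  0.37  1.93] [ 0.486 -0.099  0.271]
 pos [ 0.581 -0.42   0.514] z [ 0.37 -0.23 -0.9 ] x [-0.92  0.03 -0.39] rows 14 rot [ 0.297 -0.1   -1.515] shift tgt-tool [-0.194 -0.349 -0.108]
   q [ 1.16  0.55 -1.27  1.57  0.89  1.09  2.76] [ 0.658 -0.287  0.391]
 pos [ 0.513 -0.102  0.188] z [ 0.54  0.01 -0.84] x [-0.02  1.    0.  ] rows 14 rot [-0.335  0.053  1.523] shift tgt-tool [ 0.319 -0.229  0.24 ]
   q [ 1.24  0.39 -1.22  2.34  1.34  0.28  0.5 ] [ 0.513 -0.102  0.188]
```

```bash
cat > rows.py <<'E'
from plan import *
def rows2poses(q0,rows,p=None,A=None):
    if p is None:p,A,_=fkj(q0)
    out=[]
    for w,t in rows:
        p=p+A@np.array(t);A=A@R.from_rotvec(w).as_matrix();out.append((p,A))
    return out
def simr(q0,rows,show=True):
    P=rows2poses(q0,rows);q,qs=tr(np.array(q0),P)
    v=np.abs(np.diff(np.vstack([q0,qs]),axis=0)).max(0)*12
    pc,Rc,_=fkj(q)
    if show:print('q',q.round(2),'tcp',pc.round(3),'z',Rc[:,2].round(2),'err %.4f'%np.linalg.norm(pc-P[-1][0]),'marg',np.minimum(qs-lo,hi-qs).min(0).round(2),'vmax',v.round(1))
    return q
E
python3 - <<'E'
from rows import *
q0=np.array([-0.0976,0.2467,0.2849,2.2909,-1.0446,0.1927,2.752]);O=[0,0,0]
q=simr(q0,[(O,[0,0,-.033])]*3)
A=fkj(q)[1];d=A.T@(np.array([.568,.158,.369])-fkj(q)[0]);print('d',d.round(3))
q1=simr(q,[(O,[d[0]/10,d[1]/10,d[2]/10])]*10)
q2=simr(q1,[([.004,-.0637,-.0527],O)]*10)
Rt=toolR(33);z=Rt[:,2];pre=slope2w(.027,.1035,.011)+z*(.0075-.17)
p,A,_=fkj(q2);dd=A.T@(pre-p);print(dd.round(3));w=R.from_matrix(A.T@Rt).as_rotvec()
q3=simr(q2,[(O,list(dd/16))]*16);q4=simr(q3,[(list(w/12),O)]*12)
print('rot first');q3=simr(q2,[(list(w/12),O)]*12);dd=Rt.T@(pre-p);q4=simr(q3,[(O,list(dd/16))]*16)
q5=simr(q4,[(O,[0,0,.01])]*17)
E
```

```text
q [-0.57 -0.05  0.74  2.31 -0.2   0.36  1.94] tcp [ 0.486 -0.099  0.27 ] z [ 0.5   0.02 -0.87] err 0.0000 marg [2.13 0.32 0.52 0.09 0.49 0.06 0.22] vmax [2.2 1.5 2.4 0.2 4.2 0.7 4. ]
d [ 0.255  0.126 -0.041]
q [-0.71  0.04  0.25  1.98  0.32  0.67  0.93] tcp [0.568 0.158 0.369] z [ 0.5   0.02 -0.87] err 0.0000 marg [1.99 0.3  0.61 0.1  1.25 0.19 1.02] vmax [0.3 0.3 1.1 0.6 1.6 0.4 2.4]
q [-0.95  0.29  0.18  1.87  0.9   1.21  0.76] tcp [0.568 0.158 0.369] z [ 0.53 -0.56 -0.64] err 0.0000 marg [1.75 0.42 1.02 0.44 1.72 0.54 1.88] vmax [0.3 0.4 0.2 0.2 1.1 0.7 0.6]
[-0.037 -0.219  0.233]
q [-0.47  0.35  0.1   2.4   1.58  0.76  0.16] tcp [ 0.514 -0.102  0.188] z [ 0.53 -0.56 -0.64] err 0.0013 marg [1.76 0.62 0.91 0.   2.23 0.5  2.02] vmax [3.2 0.3 3.1 0.5 1.1 0.8 0.8]
q [ 1.13  0.33 -1.08  2.34  1.27  0.2   0.54] tcp [ 0.514 -0.102  0.188] z [ 0.54  0.01 -0.84] err 0.0000 marg [1.57 0.56 0.19 0.   2.58 0.   2.22] vmax [5.  0.7 4.8 0.2 0.9 1.  1.2]
rot first
q [-0.73  0.02  0.25  2.02  0.42  0.62  0.82] tcp [0.568 0.158 0.369] z [ 0.54  0.01 -0.84] err 0.0000 marg [1.77 0.39 1.01 0.38 1.73 0.43 1.94] vmax [0.2 0.3 0.1 0.2 0.8 0.7 0.4]
q [ 1.12  0.33 -1.07  2.34  1.27  0.19  0.55] tcp [ 0.513 -0.102  0.188] z [ 0.54  0.01 -0.84] err 0.0000 marg [1.58 0.37 0.2  0.06 1.3  0.   1.21] vmax [8.8 1.2 9.  0.4 8.2 0.5 7.3]
q [ 0.91  0.86 -0.96  2.17  2.05  0.53 -0.  ] tcp [ 0.606 -0.1    0.045] z [ 0.54  0.01 -0.84] err 0.0000 marg [1.64 0.71 0.26 0.07 2.4  0.   2.33] vmax [0.8 0.5 0.7 0.2 1.5 0.4 1.5]
```

Emit:
servo_tool(motion=[{"angular": [0,0,0],"xyz": [0,0,-0.02],"claw": 0},{"angular": [0,0,0],"xyz": [0,0,-0.02],"claw": 0},{"angular": [0,0,0],"xyz": [0,0,-0.02],"claw": 0},{"angular": [0,0,0],"xyz": [0,0,-0.02],"claw": 0},{"angular": [0,0,0],"xyz": [0,0,-0.02],"claw": 0},{"angular": [0,0,0],"xyz": [0.0255,0.0126,-0.0041],"claw": 0},{"angular": [0,0,0],"xyz": [0.0255,0.0126,-0.0041],"claw": 0},{"angular": [0,0,0],"xyz": [0.0255,0.0126,-0.0041],"claw": 0},{"angular": [0,0,0],"xyz": [0.0255,0.0126,-0.0041],"claw": 0},{"angular": [0,0,0],"xyz": [0.0255,0.0126,-0.0041],"claw": 0},{"angular": [0,0,0],"xyz": [0.0255,0.0126,-0.0041],"claw": 0},{"angular": [0,0,0],"xyz": [0.0255,0.0126,-0.0041],"claw": 0},{"angular": [0,0,0],"xyz": [0.0255,0.0126,-0.0041],"claw": 0},{"angular": [0,0,0],"xyz": [0.0255,0.0126,-0.0041],"claw": 0},{"angular": [0,0,0],"xyz": [0.0255,0.0126,-0.0041],"claw": 0},{"angular": [0,0,0],"xyz": [0,0,0],"claw": 0}])

```text
t: 4.7
tool_pos: [0.5689, 0.1628, 0.3722]
tcp_rot: [0.18, 0.671, 0.694, 0.19]
wrist_force: [-0.4, 1.2, 0.9]
gripper_width: 0.503
```

```bash
cat > st.py <<'E'
from rows import *
s=sense();q=s['joint_positions'];p,A,_=fkj(q);w=s['tcp_rot'];Rm=R.from_quat([w[1],w[2],w[3],w[0]]).as_matrix()
print('t %.2f'%s['t'],'q',q.round(3),'pos',s['tool_pos'].round(4),'modelerr',(p-s['tool_pos']).round(4),'F',s['wrist_force'].round(1),'g %.3f'%s['gripper_width'],'z',Rm[:,2].round(3),'x',Rm[:,0].round(3))
E
cat > p1.py <<'E'
from st import *
O=[0,0,0];Rt=toolR(33);z=Rt[:,2];pre=slope2w(.027,.1035,.011)+z*(.0075-.17)
def go(q,order,nt=20,nr=10):
    p,A,_=fkj(q);w=R.from_matrix(A.T@Rt).as_rotvec();n=nt
    if order=='rt':
        r=[(list(w/nr),O)]*nr+[(O,list(Rt.T@(pre-p)/nt))]*nt
    elif order=='tr':r=[(O,list(A.T@(pre-p)/nt))]*nt+[(list(w/nr),O)]*nr
    print(order,np.round(w,3),(A.T@(pre-p)).round(3),(Rt.T@(pre-p)).round(3))
    q=simr(q,r);simr(q,[(O,[0,0,.01])]*17)
go(q,'rt');go(q,'tr')
qa=simr(q,[([.004,-.0637,-.0527],O)]*10)
go(qa,'tr');go(qa,'rt')
for k in(.2,.3,.4):
  qb=simr(q,[([0,-k/5,0],O)]*5);go(qb,'tr')
E
python3 p1.py
```

```text
t 4.70 q [-0.662  0.038  0.193  1.976  0.333  0.666  0.918] pos [0.5689 0.1628 0.3722] modelerr [ 0.0004 -0.0006 -0.0021] F [-0.4  1.2  0.9] g 0.503 z [ 0.505  0.023 -0.863] x [-0.035  0.999  0.006]
rt [-0.046 -0.011  0.007] [-0.264 -0.148  0.123] [-0.263 -0.152  0.119]
q [ 1.12  0.32 -1.06  2.34  1.27  0.19  0.55] tcp [ 0.513 -0.102  0.188] z [ 0.54  0.01 -0.84] err 0.0000 marg [1.58 0.38 0.21 0.06 1.34 0.   1.25] vmax [7.9 1.  7.7 0.3 5.6 0.4 4.9]
q [ 0.91  0.86 -0.96  2.17  2.05  0.53 -0.  ] tcp [ 0.606 -0.1    0.045] z [ 0.54  0.01 -0.84] err 0.0000 marg [1.64 0.71 0.26 0.07 2.4  0.   2.33] vmax [0.7 0.5 0.7 0.2 1.5 0.4 1.5]
tr [-0.046 -0.011  0.007] [-0.264 -0.148  0.123] [-0.263 -0.152  0.119]
q [-1.15  0.35  1.25  2.35 -1.31  0.33  2.76] tcp [ 0.534 -0.021  0.223] z [ 0.53 -0.   -0.85] err 0.0911 marg [1.55 0.39 0.01 0.05 0.   0.   0.  ] vmax [10.8  1.2 10.3  0.3  3.4  1.4  3.8]
q [-0.4   0.53  0.45  2.07 -1.31  0.19  2.76] tcp [ 0.656 -0.026  0.14 ] z [ 0.5  -0.   -0.86] err 0.0684 marg [1.65 0.67 0.13 0.06 0.   0.   0.  ] vmax [1.4 0.3 1.7 0.2 0.  0.6 0. ]
q [-0.91  0.29  0.
[... 2191 characters left out ...]
.0000 marg [1.64 0.71 0.26 0.07 2.4  0.   2.33] vmax [0.8 0.5 0.8 0.2 1.4 0.4 1.4]
q [-0.82  0.19  0.15  1.86  0.71  1.05  0.46] tcp [0.569 0.162 0.37 ] z [ 0.48 -0.37 -0.8 ] err 0.0000 marg [1.88 0.43 1.08 0.44 1.76 0.55 1.98] vmax [0.4 0.5 0.2 0.3 1.4 1.  1.6]
tr [-0.044  0.389  0.016] [-0.195 -0.148  0.216] [-0.263 -0.152  0.119]
q [ 1.13  0.33 -1.08  2.34  1.28  0.2   0.54] tcp [ 0.513 -0.102  0.188] z [ 0.54  0.01 -0.84] err 0.0000 marg [1.57 0.51 0.19 0.01 2.03 0.   2.22] vmax [4.  0.5 3.8 0.4 1.1 0.7 1.3]
q [ 0.91  0.87 -0.97  2.17  2.05  0.53  0.  ] tcp [ 0.606 -0.1    0.045] z [ 0.54  0.01 -0.84] err 0.0000 marg [1.63 0.72 0.25 0.07 2.4  0.   2.34] vmax [0.8 0.5 0.7 0.2 1.4 0.4 1.4]
```

Emit:
servo_tool(motion=[{"angular": [0,-0.06,0],"xyz": [0,0,0],"claw": 0},{"angular": [0,-0.06,0],"xyz": [0,0,0],"claw": 0},{"angular": [0,-0.06,0],"xyz": [0,0,0],"claw": 0},{"angular": [0,-0.06,0],"xyz": [0,0,0],"claw": 0},{"angular": [0,-0.06,0],"xyz": [0,0,0],"claw": 0},{"angular": [0,0,0],"xyz": [-0.009,-0.0062,0.0081],"claw": 0},{"angular": [0,0,0],"xyz": [-0.009,-0.0062,0.0081],"claw": 0},{"angular": [0,0,0],"xyz": [-0.009,-0.0062,0.0081],"claw": 0},{"angular": [0,0,0],"xyz": [-0.009,-0.0062,0.0081],"claw": 0},{"angular": [0,0,0],"xyz": [-0.009,-0.0062,0.0081],"claw": 0},{"angular": [0,0,0],"xyz": [-0.009,-0.0062,0.0081],"claw": 0},{"angular": [0,0,0],"xyz": [-0.009,-0.0062,0.0081],"claw": 0},{"angular": [0,0,0],"xyz": [-0.009,-0.0062,0.0081],"claw": 0},{"angular": [0,0,0],"xyz": [-0.009,-0.0062,0.0081],"claw": 0},{"angular": [0,0,0],"xyz": [-0.009,-0.0062,0.0081],"claw": 0},{"angular": [0,0,0],"xyz": [-0.009,-0.0062,0.0081],"claw": 0},{"angular": [0,0,0],"xyz": [-0.009,-0.0062,0.0081],"claw": 0}])

```text
t: 6.12
tool_pos: [0.5371, 0.0231, 0.2787]
tcp_rot: [0.281, 0.694, 0.657, 0.085]
wrist_force: [-0.5, -0.1, -0.3]
gripper_width: 0.504
```

```bash
cat > p2.py <<'E'
from st import *
O=[0,0,0];Rt=toolR(33);z=Rt[:,2];pre=slope2w(.027,.1035,.011)+z*(.0075-.17)
p=s['tool_pos'];A=Rm;w=R.from_matrix(A.T@Rt).as_rotvec();print('rot',w.round(3),'d cur-tool',(A.T@(pre-p)).round(4),'d tgt-tool',(Rt.T@(pre-p)).round(4))
q2=simr(q,[(O,list(A.T@(pre-p)/15))]*15+[(list(w/10),O)]*10);simr(q2,[(O,[0,0,.01])]*17)
E
python3 p2.py
```

```text
t 6.12 q [-0.661  0.099  0.261  2.197  0.812  0.628  0.491] pos [0.5371 0.0231 0.2787] modelerr [ 0.0004 -0.0011 -0.0037] F [-0.5 -0.1 -0.3] g 0.504 z [ 0.488 -0.279 -0.827] x [ 0.121  0.96  -0.252]
rot [-0.049  0.294  0.01 ] d cur-tool [-0.1005 -0.0695  0.0986] d tgt-tool [-0.125  -0.0723  0.0617]
q [ 1.11  0.34 -1.06  2.34  1.33  0.19  0.5 ] tcp [ 0.513 -0.104  0.184] z [ 0.54  0.01 -0.84] err 0.0000 marg [1.59 0.47 0.21 0.02 2.14 0.   2.26] vmax [2.9 0.4 2.7 0.2 1.  0.5 0.9]
q [ 0.92  0.88 -0.97  2.17  2.06  0.54  0.01] tcp [ 0.606 -0.101  0.041] z [ 0.54  0.01 -0.84] err 0.0000 marg [1.64 0.73 0.25 0.06 2.39 0.01 2.38] vmax [0.6 0.5 0.6 0.2 1.5 0.4 1.4]
```

Emit:
servo_tool(motion=[{"angular": [0,0,0],"xyz": [-0.0077,-0.0053,0.0076],"claw": 0},{"angular": [0,0,0],"xyz": [-0.0077,-0.0053,0.0076],"claw": 0},{"angular": [0,0,0],"xyz": [-0.0077,-0.0053,0.0076],"claw": 0},{"angular": [0,0,0],"xyz": [-0.0077,-0.0053,0.0076],"claw": 0},{"angular": [0,0,0],"xyz": [-0.0077,-0.0053,0.0076],"claw": 0},{"angular": [0,0,0],"xyz": [-0.0077,-0.0053,0.0076],"claw": 0},{"angular": [0,0,0],"xyz": [-0.0077,-0.0053,0.0076],"claw": 0},{"angular": [0,0,0],"xyz": [-0.0077,-0.0053,0.0076],"claw": 0},{"angular": [0,0,0],"xyz": [-0.0077,-0.0053,0.0076],"claw": 0},{"angular": [0,0,0],"xyz": [-0.0077,-0.0053,0.0076],"claw": 0},{"angular": [0,0,0],"xyz": [-0.0077,-0.0053,0.0076],"claw": 0},{"angular": [0,0,0],"xyz": [-0.0077,-0.0053,0.0076],"claw": 0},{"angular": [0,0,0],"xyz": [-0.0077,-0.0053,0.0076],"claw": 0}])

```text
t: 7.2
tool_pos: [0.5134, -0.1015, 0.1876]
tcp_rot: [0.281, 0.694, 0.658, 0.085]
wrist_force: [0.3, 0.2, 0.8]
gripper_width: 0.499
```

```bash
python3 p2.py
```

```text
t 7.20 q [-0.502  0.226  0.446  2.381  1.338  0.237  0.155] pos [ 0.5134 -0.1015  0.1876] modelerr [-0.0046 -0.0084 -0.002 ] F [0.3 0.2 0.8] g 0.499 z [ 0.487 -0.278 -0.828] x [ 0.12   0.96  -0.252]
rot [-0.05   0.293  0.011] d cur-tool [-0.001  -0.0004 -0.    ] d tgt-tool [-0.001  -0.0003 -0.0003]
q [ 1.17  0.34 -1.1   2.34  1.28  0.19  0.56] tcp [ 0.508 -0.111  0.186] z [ 0.54  0.01 -0.84] err 0.0000 marg [1.53 0.55 0.17 0.02 2.59 0.   2.2 ] vmax [3.  0.4 2.9 0.1 0.5 0.5 1. ]
q [ 0.95  0.88 -0.98  2.18  2.05  0.53  0.03] tcp [ 0.601 -0.109  0.043] z [ 0.54  0.01 -0.84] err 0.0000 marg [1.59 0.73 0.24 0.06 2.4  0.   2.32] vmax [0.8 0.5 0.8 0.2 1.4 0.4 1.4]
```

Emit:
servo_tool(motion=[{"angular": [-0.0033,0.0195,0.0007],"xyz": [0,0,0],"claw": 0},{"angular": [-0.0033,0.0195,0.0007],"xyz": [0,0,0],"claw": 0},{"angular": [-0.0033,0.0195,0.0007],"xyz": [0,0,0],"claw": 0},{"angular": [-0.0033,0.0195,0.0007],"xyz": [0,0,0],"claw": 0},{"angular": [-0.0033,0.0195,0.0007],"xyz": [0,0,0],"claw": 0},{"angular": [-0.0033,0.0195,0.0007],"xyz": [0,0,0],"claw": 0},{"angular": [-0.0033,0.0195,0.0007],"xyz": [0,0,0],"claw": 0},{"angular": [-0.0033,0.0195,0.0007],"xyz": [0,0,0],"claw": 0},{"angular": [-0.0033,0.0195,0.0007],"xyz": [0,0,0],"claw": 0},{"angular": [-0.0033,0.0195,0.0007],"xyz": [0,0,0],"claw": 0},{"angular": [-0.0033,0.0195,0.0007],"xyz": [0,0,0],"claw": 0},{"angular": [-0.0033,0.0195,0.0007],"xyz": [0,0,0],"claw": 0},{"angular": [-0.0033,0.0195,0.0007],"xyz": [0,0,0],"claw": 0},{"angular": [-0.0033,0.0195,0.0007],"xyz": [0,0,0],"claw": 0},{"angular": [-0.0033,0.0195,0.0007],"xyz": [0,0,0],"claw": 0}])

```text
t: 8.45
tool_pos: [0.513, -0.1025, 0.1871]
tcp_rot: [0.2, 0.67, 0.686, 0.199]
wrist_force: [0.4, 0.0, -0.0]
gripper_width: 0.504
```

```bash
python3 p2.py
```

```text
t 8.45 q [ 1.07   0.358 -1.006  2.32   1.365  0.202  0.475] pos [ 0.513  -0.1025  0.1871] modelerr [ 0.0087 -0.0098 -0.009 ] F [ 0.4  0.  -0. ] g 0.504 z [ 0.542  0.004 -0.841] x [-0.021  1.    -0.008]
rot [-0.004  0.008  0.002] d cur-tool [ 0.      0.0003 -0.0005] d tgt-tool [ 0.      0.0003 -0.0005]
q [ 1.08  0.36 -1.01  2.32  1.36  0.19  0.49] tcp [ 0.522 -0.112  0.179] z [ 0.54  0.01 -0.84] err 0.0000 marg [1.62 0.73 0.26 0.08 2.67 0.   2.27] vmax [0. 0. 0. 0. 0. 0. 0.]
q [ 0.91  0.89 -0.95  2.14  2.06  0.52  0.03] tcp [ 0.614 -0.11   0.036] z [ 0.54  0.01 -0.84] err 0.0000 marg [1.66 0.75 0.28 0.08 2.39 0.01 2.39] vmax [0.5 0.5 0.5 0.2 1.4 0.4 1.4]
```

Emit:
servo_tool(motion=[{"angular": [-0.004,0.008,0],"xyz": [0.001,0,0.015],"claw": 0},{"angular": [0,0,0],"xyz": [0,0,0.015],"claw": 0},{"angular": [0,0,0],"xyz": [0,0,0.015],"claw": 0},{"angular": [0,0,0],"xyz": [0,0,0.015],"claw": 0},{"angular": [0,0,0],"xyz": [0,0,0.015],"claw": 0},{"angular": [0,0,0],"xyz": [0,0,0.015],"claw": 0},{"angular": [0,0,0],"xyz": [0,0,0.015],"claw": 0},{"angular": [0,0,0],"xyz": [0,0,0],"claw": 0}])

```text
t: 9.12
tool_pos: [0.5705, -0.0995, 0.097]
tcp_rot: [0.198, 0.67, 0.686, 0.203]
wrist_force: [0.4, 0.6, 0.8]
gripper_width: 0.501
```

```bash
cat > p3.py <<'E'
from st import *
Rt=toolR(33);z=Rt[:,2];tip=slope2w(.027,.1035,.011)+z*.0075
A=Rm;p=s['tool_pos'];print('rot',R.from_matrix(A.T@Rt).as_rotvec().round(3),'d',(A.T@(tip-p)).round(4))
Q=(((p-ob)@Rb)-np.array([-.06,0,.03]))@S;print('tcp in slope frame',Q.round(4))
im,d=get_image('scene');n=sys.argv[1];cv2.imwrite(f'pics/s{n}.png',cv2.resize(im[110:290,190:370],(600,600),interpolation=cv2.INTER_CUBIC))
im,d=get_image('top');cv2.imwrite(f'pics/t{n}.png',cv2.resize(im[130:240,230:370],None,fx=5,fy=5,interpolation=cv2.INTER_CUBIC))
E
python3 p3.py 3
```

```text
t 9.12 q [ 0.94   0.717 -0.964  2.239  1.977  0.438 -0.006] pos [ 0.5705 -0.0995  0.097 ] modelerr [ 0.0065 -0.003  -0.0126] F [0.4 0.6 0.8] g 0.501 z [ 0.544  0.014 -0.839] x [-0.025  1.     0.001]
rot [-0.001 -0.002  0.001] d [-0.0018  0.0011  0.0626]
tcp in slope frame [0.0183 0.1052 0.0654]
```

View pics/s3.png

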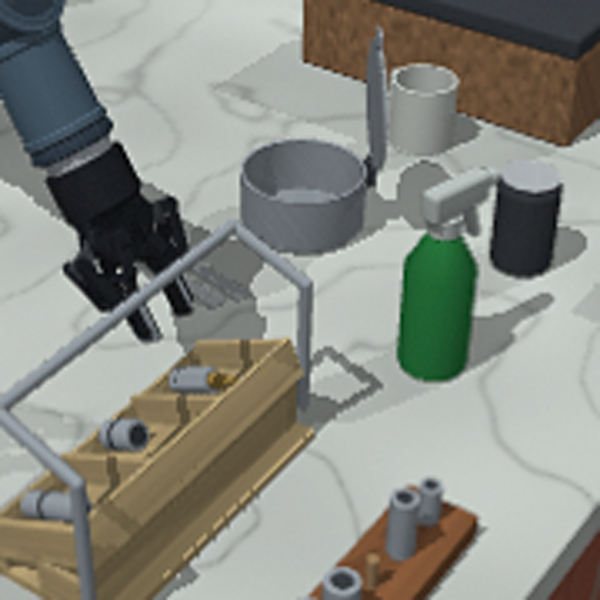

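View pics/t3.png

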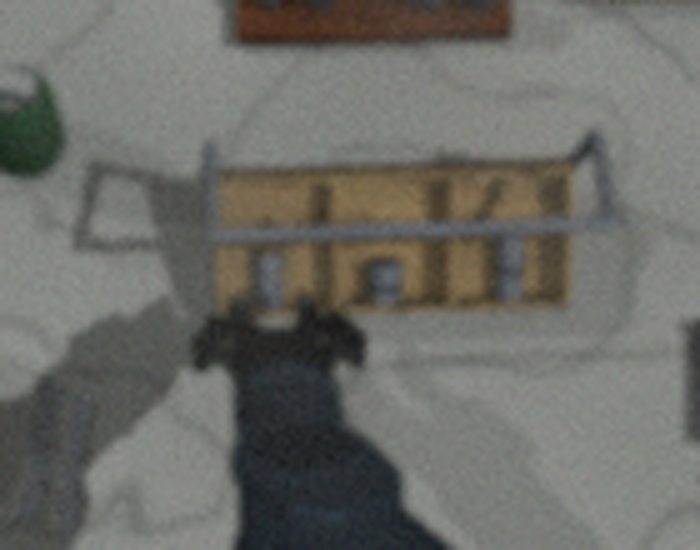

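Emit:
servo_tool(motion=[{"angular": [0,0,0],"xyz": [0.001,0.001,0.004],"claw": 0.15},{"angular": [0,0,0],"xyz": [0,0,0.008],"claw": 0.15},{"angular": [0,0,0],"xyz": [0,0,0.01],"claw": 0.15},{"angular": [0,0,0],"xyz": [0,0,0.01],"claw": 0.15},{"angular": [0,0,0],"xyz": [0,0,0.01],"claw": 0.15},{"angular": [0,0,0],"xyz": [0,0,0.01],"claw": 0.15},{"angular": [0,0,0],"xyz": [0,0,0],"claw": 0.15}])

```text
t: 9.8
tool_pos: [0.599, -0.0976, 0.0537]
tcp_rot: [0.197, 0.67, 0.686, 0.203]
wrist_force: [0.4, 0.2, -0.4]
gripper_width: 0.423
```

```bash
python3 p3.py 4
```

```text
t 9.80 q [ 0.892  0.861 -0.94   2.177  2.076  0.518 -0.038] pos [ 0.599  -0.0976  0.0537] modelerr [ 0.0041 -0.     -0.0132] F [ 0.4  0.2 -0.4] g 0.423 z [ 0.543  0.015 -0.84 ] x [-0.024  1.     0.002]
rot [-0.002 -0.002 -0.   ] d [-0.0029  0.0008  0.0108]
tcp in slope frame [0.0258 0.1064 0.0141]
```

View pics/s4.png

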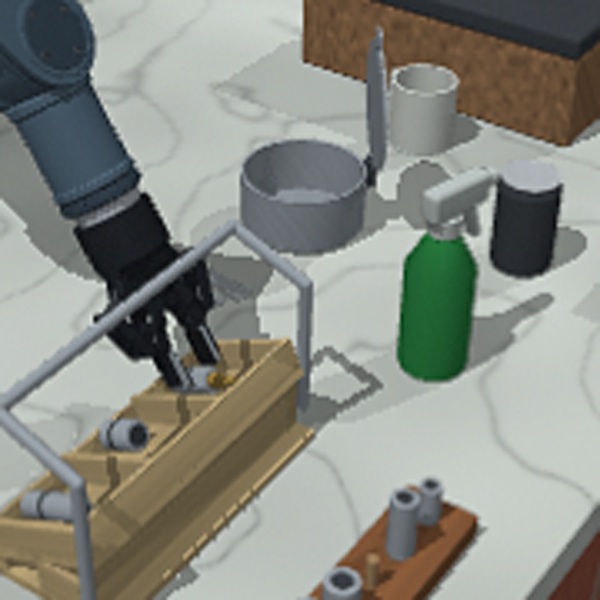

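View pics/t4.png

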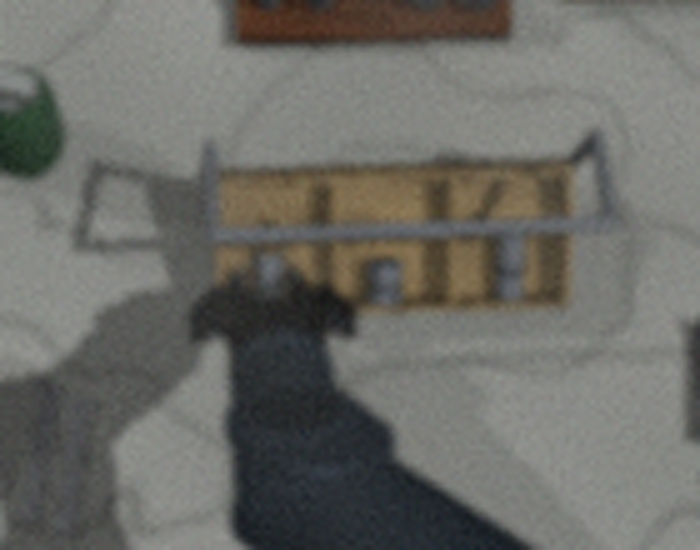

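Emit:
servo_tool(motion=[{"angular": [0,0,0],"xyz": [0,0.0005,0.005],"claw": 0.15},{"angular": [0,0,0],"xyz": [0,0,0.005],"claw": 0.15},{"angular": [0,0,0],"xyz": [0,0,0],"claw": 0.15}], force=40)

```text
t: 10.15
tool_pos: [0.6046, -0.0974, 0.0462]
tcp_rot: [0.197, 0.67, 0.686, 0.203]
wrist_force: [-0.3, -0.3, -0.2]
gripper_width: 0.427
```

Emit:
servo_tool(motion=[{"angular": [0,0,0],"xyz": [0,0,0],"claw": 0.3},{"angular": [0,0,0],"xyz": [0,0,0],"claw": 0.5},{"angular": [0,0,0],"xyz": [0,0,0],"claw": 1},{"angular": [0,0,0],"xyz": [0,0,0],"claw": 1},{"angular": [0,0,0],"xyz": [0,0,0],"claw": 1}], force=40)

```text
t: 10.57
tool_pos: [0.6041, -0.0973, 0.0466]
tcp_rot: [0.197, 0.67, 0.686, 0.203]
wrist_force: [-4.3, -2.5, 4.8]
gripper_width: 0.275
```

```bash
python3 p3.py 5
```

```text
t 10.57 q [ 0.884  0.883 -0.935  2.165  2.09   0.528 -0.039] pos [ 0.6041 -0.0973  0.0466] modelerr [ 0.0037  0.0004 -0.0132] F [-4.3 -2.5  4.8] g 0.275 z [ 0.543  0.015 -0.84 ] x [-0.025  1.     0.002]
rot [-0.002 -0.002  0.001] d [-0.0031  0.0003  0.0021]
tcp in slope frame [0.0274 0.1066 0.0056]
```

```bash
cat > p4.py <<'E'
from st import *
O=[0,0,0]
q1=simr(q,[(O,[0,.0025,-.0075])]*6)
q2=simr(q1,[(O,[0,0,-.015])]*8)
p,A,_=fkj(q2);Rt=toolR(8)
for tgt in([.50,.10,.32],):
    d=A.T@(np.array(tgt)-p);q3=simr(q2,[(O,list(d/12))]*12);print(d.round(3))
    w=R.from_matrix(A.T@Rt).as_rotvec();print(w.round(3));q4=simr(q3,[(list(w/8),O)]*8)
    d=Rt.T@(np.array([.471,.243,.20])-np.array(tgt));print(d.round(3));q5=simr(q4,[(O,list(d/8))]*8)
    d=Rt.T@(np.array([.471,.243,.01])-np.array([.471,.243,.20]));q5=simr(q5,[(O,list(d/15))]*15)
E
python3 p4.py
```

```text
t 10.67 q [ 0.884  0.883 -0.935  2.164  2.09   0.528 -0.04 ] pos [ 0.6041 -0.0973  0.0466] modelerr [ 0.0037  0.0004 -0.0132] F [-5.4 -2.1  5.4] g 0.273 z [ 0.543  0.015 -0.84 ] x [-0.025  1.     0.002]
q [ 0.9   0.74 -0.94  2.2   1.95  0.44  0.01] tcp [ 0.596 -0.097  0.079] z [ 0.54  0.01 -0.84] err 0.0000 marg [1.8  1.11 0.33 0.2  2.38 0.25 2.73] vmax [0.  0.3 0.  0.1 0.3 0.2 0.1]
q [ 1.    0.35 -0.96  2.31  1.33  0.19  0.48] tcp [ 0.531 -0.099  0.18 ] z [ 0.54  0.01 -0.84] err 0.0000 marg [1.7  0.72 0.31 0.09 2.53 0.   2.28] vmax [0.8 0.7 0.8 0.2 2.1 0.5 2. ]
q [ 0.92 -0.17 -1.22  2.23  0.02  0.42  1.25] tcp [0.5  0.1  0.32] z [ 0.54  0.01 -0.84] err 0.0000 marg [1.58 0.2  0.   0.08 1.33 0.02 1.51] vmax [0.5 0.7 0.9 0.2 2.  0.4 1.4]
[ 0.2    0.054 -0.131]
[ 0.434 -0.002  0.001]
q [ 0.75  0.27 -1.23  1.89  0.36  1.05  0.99] tcp [0.5  0.1  0.32] z [ 0.14  0.   -0.99] err 0.0000 marg [1.74 0.24 0.   0.22 1.36 0.31 1.53] vmax [0.5 0.7 0.5 0.5 0.8 1.  0.7]
[ 0.144 -0.042  0.115]
q [ 0.24  0.48 -1.05  1.97  0.66  0.92  0.44] tcp [0.471 0.243 0.2  ] z [ 0.14  0.   -0.99] err 0.0000 marg [2.01 0.66 0.06 0.43 1.7  0.73 1.84] vmax [0.8 0.4 0.3 0.2 0.5 0.3 0.8]
q [-0.02  0.77 -0.75  2.05  1.09  0.65  0.07] tcp [0.471 0.243 0.01 ] z [ 0.14  0.   -0.99] err 0.0000 marg [2.48 0.87 0.23 0.35 1.99 0.46 2.34] vmax [0.2 0.3 0.3 0.1 0.4 0.2 0.3]
```

Emit:
servo_tool(motion=[{"angular": [0,0,0],"xyz": [0,0,0],"claw": 1},{"angular": [0,0,0],"xyz": [0,0.001,-0.004],"claw": 1},{"angular": [0,0,0],"xyz": [0,0.002,-0.006],"claw": 1},{"angular": [0,0,0],"xyz": [0,0.002,-0.008],"claw": 1},{"angular": [0,0,0],"xyz": [0,0.0025,-0.009],"claw": 1},{"angular": [0,0,0],"xyz": [0,0.0025,-0.009],"claw": 1},{"angular": [0,0,0],"xyz": [0,0.0025,-0.009],"claw": 1},{"angular": [0,0,0],"xyz": [0,0,0],"claw": 1}], force=60)

```text
t: 11.33
tool_pos: [0.5907, -0.0973, 0.0932]
tcp_rot: [0.198, 0.669, 0.687, 0.204]
wrist_force: [0.2, -0.9, -1.7]
gripper_width: 0.265
```

```bash
python3 p3.py 6
```

```text
t 11.33 q [ 0.903  0.74  -0.945  2.196  1.952  0.442  0.023] pos [ 0.5907 -0.0973  0.0932] modelerr [ 0.0055 -0.0024 -0.0125] F [ 0.2 -0.9 -1.7] g 0.265 z [ 0.545  0.015 -0.839] x [-0.026  1.     0.001]
rot [ 0.    -0.002  0.002] d [-0.0035 -0.0139  0.0484]
tcp in slope frame [0.035  0.1069 0.0534]
```

View pics/s6.png

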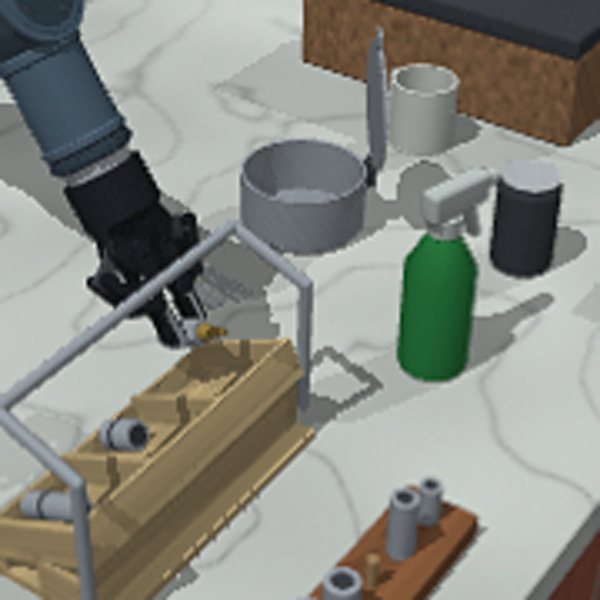

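The scene view shows the nozzle held between the pads, with its brass tip at (212,330). Both sockets are still in place.

```bash
cat > p5.py <<'E'
from st import *
O=[0,0,0];Rt=toolR(8)
for n,r in((6,[0,-.005,-.014]),(6,[0,-.003,-.014])):
    print(n,r);q2=simr(q,[(O,r)]*n)
    p,A,_=fkj(q2)
    q2=simr(q2,[(O,list(A.T@np.array([-.02,.01,.14])/8))]*8)
    p,A,_=fkj(q2);tgt=np.array([.50,.10,.32]);d=A.T@(tgt-p);w=R.from_matrix(A.T@Rt).as_rotvec();print(d.round(3),w.round(3))
    q4=simr(q2,[(list(w/8),O)]*8);d=Rt.T@(tgt-p);print(d.round(3))
    q4=simr(q4,[(O,list(d/10))]*10)
    d=Rt.T@(np.array([.471,.243,.20])-tgt);q5=simr(q4,[(O,list(d/10))]*10)
    d=Rt.T@np.array([0,0,-.19]);q5=simr(q5,[(O,list(d/15))]*15)
E
python3 p5.py
```

```text
t 11.43 q [ 0.903  0.743 -0.944  2.195  1.954  0.443  0.021] pos [ 0.5905 -0.0977  0.0917] modelerr [ 0.0055 -0.0024 -0.0125] F [-0.4 -0.8 -1.3] g 0.264 z [ 0.543  0.015 -0.839] x [-0.025  1.     0.001]
6 [0, -0.005, -0.014]
q [ 1.03  0.51 -1.01  2.35  1.87  0.31  0.02] tcp [ 0.525 -0.102  0.133] z [ 0.54  0.01 -0.84] err 0.0000 marg [1.67 0.88 0.26 0.05 2.51 0.12 2.74] vmax [0.3 0.5 0.2 0.3 0.2 0.4 0. ]
q [ 1.42  0.05 -1.27  2.28 -0.2   0.29  1.94] tcp [ 0.505 -0.092  0.273] z [ 0.54  0.01 -0.84] err 0.0000 marg [1.28 0.42 0.   0.05 1.11 0.   0.82] vmax [1.4 1.  1.4 0.1 4.6 0.8 4.4]
[ 0.192  0.025 -0.039] [ 0.435 -0.002  0.002]
q [ 1.    0.29 -1.04  1.95  0.31  0.93  1.41] tcp [ 0.505 -0.092  0.273] z [ 0.14  0.   -0.99] err 0.0000 marg [1.36 0.44 0.06 0.16 1.25 0.18 0.97] vmax [1.  0.4 0.8 0.5 1.7 1.  1.8]
[ 0.192  0.006 -0.046]
q [ 0.68  0.23 -1.13  1.89  0.31  1.04  1.03] tcp [0.5  0.1  0.32] z [ 0.14  0.   -0.99] err 0.0000 marg [1.73 0.59 0.14 0.45 1.59 0.74 1.38] vmax [0.5 0.2 0.1 0.2 0.1 0.2 0.5]
q [ 0.2   0.46 -1.    1.97  0.62  0.89  0.47] tcp [0.471 0.243 0.2  ] z [ 0.14  
[... 756 characters left out ...]
4 ] tcp [ 0.515 -0.092  0.28 ] z [ 0.14  0.   -0.99] err 0.0000 marg [1.38 0.46 0.06 0.19 1.31 0.2  1.03] vmax [1.  0.4 0.8 0.5 1.3 1.  1.4]
[ 0.192 -0.005 -0.041]
q [ 0.68  0.23 -1.13  1.89  0.31  1.04  1.03] tcp [0.5  0.1  0.32] z [ 0.14  0.   -0.99] err 0.0000 marg [1.74 0.6  0.14 0.47 1.6  0.76 1.39] vmax [0.5 0.2 0.1 0.1 0.1 0.2 0.5]
q [ 0.2   0.46 -1.    1.97  0.62  0.89  0.47] tcp [0.471 0.243 0.2  ] z [ 0.14  0.   -0.99] err 0.0000 marg [2.06 0.62 0.14 0.43 1.65 0.7  1.79] vmax [0.6 0.3 0.2 0.2 0.4 0.2 0.7]
q [-0.06  0.75 -0.69  2.05  1.05  0.62  0.09] tcp [0.471 0.243 0.01 ] z [ 0.14  0.   -0.99] err 0.0000 marg [2.52 0.84 0.29 0.35 1.95 0.43 2.31] vmax [0.2 0.3 0.3 0.1 0.4 0.2 0.3]
```

Emit:
servo_tool(motion=[{"angular": [0,0,0],"xyz": [0,-0.005,-0.014],"claw": 1},{"angular": [0,0,0],"xyz": [0,-0.005,-0.014],"claw": 1},{"angular": [0,0,0],"xyz": [0,-0.005,-0.014],"claw": 1},{"angular": [0,0,0],"xyz": [0,-0.005,-0.014],"claw": 1},{"angular": [0,0,0],"xyz": [0,-0.005,-0.014],"claw": 1},{"angular": [0,0,0],"xyz": [0,-0.005,-0.014],"claw": 1}])

```text
t: 11.93
tool_pos: [0.5188, -0.0991, 0.1452]
tcp_rot: [0.196, 0.67, 0.686, 0.203]
wrist_force: [0.3, -1.2, -1.2]
gripper_width: 0.263
```

```bash
cat > p6.py <<'E'
from st import *
O=[0,0,0];Rt=toolR(8);A=Rm
w=R.from_matrix(A.T@Rt).as_rotvec();print(w.round(4))
q2=simr(q,[(list(w/10),O)]*10)
p=s['tool_pos'];tgt=np.array([.48,.10,.26]);d=Rt.T@(tgt-p);print(d.round(3))
q4=simr(q2,[(O,list(d/12))]*12)
d=Rt.T@(np.array([.471,.243,.20])-tgt);print(d.round(3));q5=simr(q4,[(O,list(d/10))]*10)
d=Rt.T@np.array([0,0,-.19]);q5=simr(q5,[(O,list(d/15))]*15)
E
python3 p6.py
```

```text
t 11.93 q [ 1.036  0.509 -1.003  2.335  1.836  0.297  0.057] pos [ 0.5188 -0.0991  0.1452] modelerr [ 0.0092 -0.0081 -0.0108] F [ 0.3 -1.2 -1.2] g 0.263 z [ 0.542  0.016 -0.84 ] x [-0.025  1.     0.003]
[ 0.4336 -0.0038  0.001 ]
q [ 0.92  0.61 -1.02  2.    0.76  0.78  1.08] tcp [ 0.528 -0.107  0.134] z [ 0.14  0.   -0.99] err 0.0000 marg [1.74 0.8  0.25 0.1  2.07 0.03 1.68] vmax [1.4 0.7 1.6 0.4 4.  1.  3.7]
[ 0.2   -0.018 -0.118]
q [ 0.74  0.37 -1.24  2.01  0.51  0.94  0.85] tcp [0.489 0.092 0.249] z [ 0.14  0.   -0.99] err 0.0000 marg [1.79 0.74 0.03 0.36 1.82 0.6  1.7 ] vmax [0.2 0.3 0.2 0.1 0.3 0.2 0.2]
[ 0.143 -0.014  0.059]
q [ 0.27  0.52 -1.08  1.97  0.71  0.92  0.42] tcp [0.48  0.235 0.189] z [ 0.14  0.   -0.99] err 0.0000 marg [2.01 0.75 0.05 0.39 1.84 0.73 1.96] vmax [0.6 0.2 0.2 0.1 0.2 0.1 0.5]
q [ 0.02  0.81 -0.77  2.04  1.14  0.67  0.06] tcp [ 0.48   0.235 -0.001] z [ 0.14  0.   -0.99] err 0.0000 marg [2.45 0.91 0.21 0.36 2.05 0.48 2.36] vmax [0.2 0.3 0.3 0.1 0.4 0.2 0.3]
```

Emit:
servo_tool(motion=[{"angular": [0.027,0,0],"xyz": [0,0,0],"claw": 1},{"angular": [0.027,0,0],"xyz": [0,0,0],"claw": 1},{"angular": [0.027,0,0],"xyz": [0,0,0],"claw": 1},{"angular": [0.027,0,0],"xyz": [0,0,0],"claw": 1},{"angular": [0.027,0,0],"xyz": [0,0,0],"claw": 1},{"angular": [0.027,0,0],"xyz": [0,0,0],"claw": 1},{"angular": [0.027,0,0],"xyz": [0,0,0],"claw": 1},{"angular": [0.027,0,0],"xyz": [0,0,0],"claw": 1},{"angular": [0.027,0,0],"xyz": [0,0,0],"claw": 1},{"angular": [0.027,0,0],"xyz": [0,0,0],"claw": 1},{"angular": [0.027,0,0],"xyz": [0,0,0],"claw": 1},{"angular": [0.027,0,0],"xyz": [0,0,0],"claw": 1},{"angular": [0.027,0,0],"xyz": [0,0,0],"claw": 1},{"angular": [0.027,0,0],"xyz": [0,0,0],"claw": 1},{"angular": [0.027,0,0],"xyz": [0,0,0],"claw": 1},{"angular": [0.027,0,0],"xyz": [0,0,0],"claw": 1}])

```text
t: 13.27
tool_pos: [0.5192, -0.0994, 0.1448]
tcp_rot: [0.048, 0.696, 0.714, 0.051]
wrist_force: [0.8, 0.1, -2.3]
gripper_width: 0.263
```

```bash
python3 p6.py
```

```text
t 13.27 q [ 0.953  0.655 -1.093  2.     0.816  0.824  1.019] pos [ 0.5192 -0.0994  0.1448] modelerr [ 0.0116  0.0024 -0.0094] F [ 0.8  0.1 -2.3] g 0.263 z [ 0.139  0.006 -0.99 ] x [-0.025  1.     0.003]
[-0.0001 -0.0031  0.0019]
q [ 0.95  0.65 -1.09  2.    0.82  0.82  1.01] tcp [ 0.531 -0.097  0.135] z [ 0.14  0.   -0.99] err 0.0000 marg [1.75 1.02 0.18 0.4  2.13 0.63 1.74] vmax [0. 0. 0. 0. 0. 0. 0.]
[ 0.2   -0.018 -0.119]
q [ 0.73  0.4  -1.27  2.    0.55  0.96  0.8 ] tcp [0.492 0.102 0.251] z [ 0.14  0.   -0.99] err 0.0000 marg [1.76 0.77 0.   0.37 1.86 0.64 1.77] vmax [0.4 0.3 0.2 0.1 0.4 0.2 0.3]
[ 0.143 -0.014  0.059]
q [ 0.26  0.55 -1.1   1.95  0.74  0.95  0.39] tcp [0.483 0.245 0.191] z [ 0.14  0.   -0.99] err 0.0000 marg [2.02 0.78 0.02 0.4  1.88 0.76 2.  ] vmax [0.6 0.2 0.2 0.1 0.2 0.1 0.5]
q [ 0.03  0.83 -0.8   2.02  1.15  0.7   0.05] tcp [0.483 0.245 0.001] z [ 0.14  0.   -0.99] err 0.0000 marg [2.45 0.93 0.18 0.38 2.07 0.51 2.39] vmax [0.2 0.2 0.2 0.1 0.4 0.2 0.3]
```

Emit:
servo_tool(motion=[{"angular": [0,0,0],"xyz": [0.0167,-0.0015,-0.0099],"claw": 1},{"angular": [0,0,0],"xyz": [0.0167,-0.0015,-0.0099],"claw": 1},{"angular": [0,0,0],"xyz": [0.0167,-0.0015,-0.0099],"claw": 1},{"angular": [0,0,0],"xyz": [0.0167,-0.0015,-0.0099],"claw": 1},{"angular": [0,0,0],"xyz": [0.0167,-0.0015,-0.0099],"claw": 1},{"angular": [0,0,0],"xyz": [0.0167,-0.0015,-0.0099],"claw": 1},{"angular": [0,0,0],"xyz": [0.0167,-0.0015,-0.0099],"claw": 1},{"angular": [0,0,0],"xyz": [0.0167,-0.0015,-0.0099],"claw": 1},{"angular": [0,0,0],"xyz": [0.0167,-0.0015,-0.0099],"claw": 1},{"angular": [0,0,0],"xyz": [0.0167,-0.0015,-0.0099],"claw": 1},{"angular": [0,0,0],"xyz": [0.0167,-0.0015,-0.0099],"claw": 1},{"angular": [0,0,0],"xyz": [0.0167,-0.0015,-0.0099],"claw": 1},{"angular": [0,0,0],"xyz": [0,0,0],"claw": 1}])

```text
t: 14.35
tool_pos: [0.4792, 0.1054, 0.2636]
tcp_rot: [0.05, 0.694, 0.716, 0.054]
wrist_force: [0.7, 1.5, -0.7]
gripper_width: 0.267
```

```bash
cat > p7.py <<'E'
from st import *
A=Rm;p=s['tool_pos'];print('to pot top',(A.T@(np.array([.468,.238,.16])-p)).round(4))
im,d=get_image('scene');n=sys.argv[1];cv2.imwrite(f'pics/s{n}.png',cv2.resize(im[70:250,210:390],(600,600),interpolation=cv2.INTER_CUBIC))
im,d2=get_image('top');cv2.imwrite(f'pics/t{n}.png',cv2.resize(im[140:260,140:300],None,fx=4.5,fy=4.5,interpolation=cv2.INTER_CUBIC))
np.savez(f'c{n}.npz',s=d,t=d2)
E
python3 p7.py 7
```

```text
t 14.35 q [ 0.695  0.374 -1.23   1.981  0.515  0.954  0.828] pos [0.4792 0.1054 0.2636] modelerr [ 0.0168  0.0051 -0.0064] F [ 0.7  1.5 -0.7] g 0.267 z [ 0.146  0.008 -0.989] x [-0.032  0.999  0.003]
to pot top [ 0.1326 -0.022   0.1019]
```

View pics/s7.png

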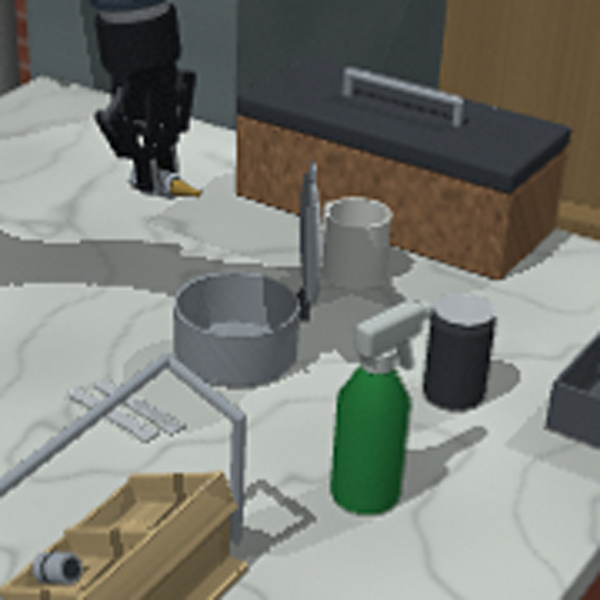

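The nozzle is held above the table with its tip at (203,193). I'll check that it is level from the cloud.

```bash
python3 - <<'E'
from h import *
z=np.load('c7.npz');p=np.array([.4792,.1054,.2636])
a=(proj('scene',[p+[0,0,.0075],p+[.048,0,.0075],p+[.048,0,.0075-.02],p+[-.026,0,.0075]])-[210,70])*600/180;print(a)
for n,k in(('scene','s'),('top','t')):
    W=cloud(n,z[k]).reshape(-1,3);m=(abs(W[:,1]-p[1])<.02)&(W[:,0]>p[0]+.013)&(W[:,0]<p[0]+.07)&(abs(W[:,2]-p[2])<.04)
    q=W[m];q=q[np.argsort(q[:,0])];print(n,len(q));print((q[::3]-p).round(4))
E
```

```text
[[157.45560799 179.3719571 ]
 [197.64966635 192.61915882]
 [197.49844886 211.41457917]
 [136.2758417  172.40891392]]
scene 52
[[ 0.0139 -0.0089  0.0073]
 [ 0.015  -0.005   0.0167]
 [ 0.0158 -0.0062  0.0103]
 [ 0.0165 -0.0017  0.0158]
 [ 0.0171 -0.0026 -0.005 ]
 [ 0.0176 -0.0033  0.0062]
 [ 0.0181 -0.0093  0.0087]
 [ 0.019  -0.0052  0.0038]
 [ 0.0222  0.0013  0.0127]
 [ 0.0242 -0.0067  0.013 ]
 [ 0.0256 -0.0032  0.0049]
 [ 0.0279 -0.0011  0.0047]
 [ 0.0283  0.0038  0.01  ]
 [ 0.0333 -0.003   0.0106]
 [ 0.0337  0.0018  0.0088]
 [ 0.0374  0.0022  0.0063]
 [ 0.0435 -0.0008  0.0092]
 [ 0.0451  0.0025  0.0049]]
top 3
[[ 0.0399 -0.0007  0.0107]]
```

Emit:
servo_tool(motion=[{"angular": [0,0,0],"xyz": [0.0166,-0.0027,0.003],"claw": 1},{"angular": [0,0,0],"xyz": [0.0166,-0.0027,0.003],"claw": 1},{"angular": [0,0,0],"xyz": [0.0166,-0.0027,0.003],"claw": 1},{"angular": [0,0,0],"xyz": [0.0166,-0.0027,0.003],"claw": 1},{"angular": [0,0,0],"xyz": [0.0166,-0.0027,0.003],"claw": 1},{"angular": [0,0,0],"xyz": [0.0166,-0.0027,0.003],"claw": 1},{"angular": [0,0,0],"xyz": [0.0166,-0.0027,0.003],"claw": 1},{"angular": [0,0,0],"xyz": [0.0166,-0.0027,0.003],"claw": 1},{"angular": [0,0,0],"xyz": [0,0,0.015],"claw": 1},{"angular": [0,0,0],"xyz": [0,0,0.015],"claw": 1},{"angular": [0,0,0],"xyz": [0,0,0.015],"claw": 1},{"angular": [0,0,0],"xyz": [0,0,0.015],"claw": 1},{"angular": [0,0,0],"xyz": [0,0,0.015],"claw": 1},{"angular": [0,0,0],"xyz": [0,0,0],"claw": 1}])

```text
t: 15.62
tool_pos: [0.4679, 0.2305, 0.1571]
tcp_rot: [0.048, 0.697, 0.714, 0.049]
wrist_force: [-1.2, -0.5, -1.3]
gripper_width: 0.264
```

```bash
python3 p7.py 8
```

```text
t 15.62 q [ 0.192  0.569 -1.     2.002  0.777  0.853  0.353] pos [0.4679 0.2305 0.1571] modelerr [ 0.0078  0.0089 -0.0088] F [-1.2 -0.5 -1.3] g 0.264 z [ 0.137  0.003 -0.991] x [-0.024  1.    -0.   ]
to pot top [ 0.0075  0.0007 -0.0028]
```

View pics/s8.png

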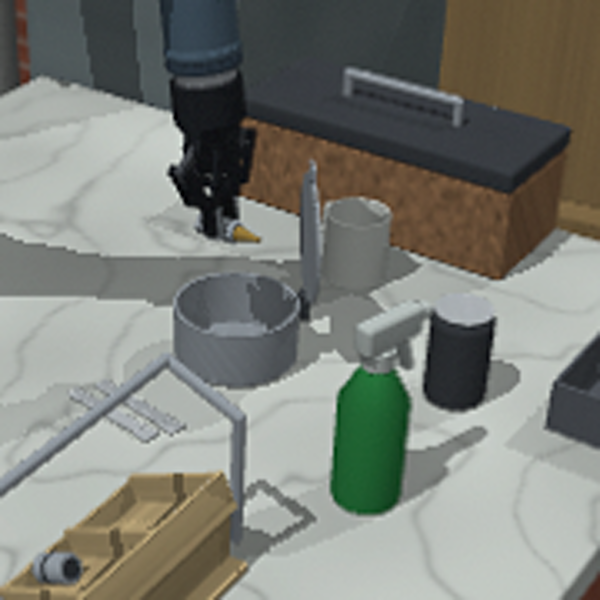

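View pics/t8.png

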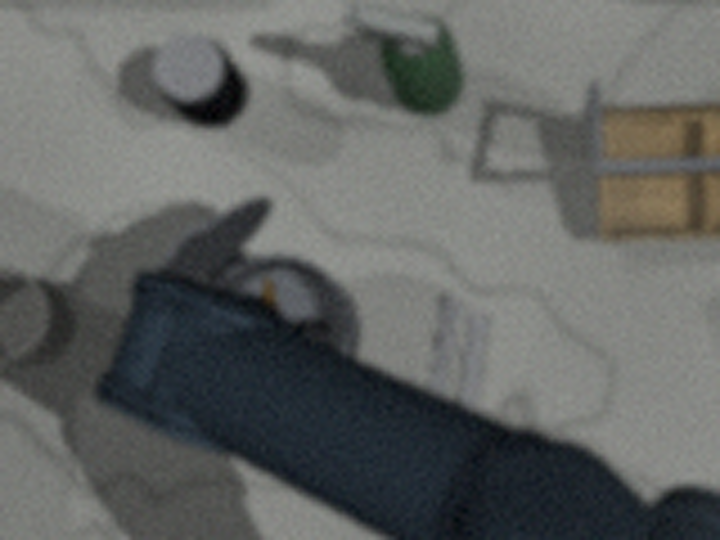

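Emit:
servo_tool(motion=[{"angular": [0,0,0],"xyz": [0.001,-0.002,0.014],"claw": 1},{"angular": [0,0,0],"xyz": [0.001,-0.002,0.014],"claw": 1},{"angular": [0,0,0],"xyz": [0.001,-0.002,0.014],"claw": 1},{"angular": [0,0,0],"xyz": [0.001,-0.002,0.014],"claw": 1},{"angular": [0,0,0],"xyz": [0.001,-0.002,0.014],"claw": 1},{"angular": [0,0,0],"xyz": [0,-0.002,0.014],"claw": 1},{"angular": [0,0,0],"xyz": [0,-0.002,0.014],"claw": 1},{"angular": [0,0,0],"xyz": [0,-0.002,0.014],"claw": 1},{"angular": [0,0,0],"xyz": [0,-0.001,0.009],"claw": 1},{"angular": [0,0,0],"xyz": [0,0,0],"claw": 1}])

```text
t: 16.55
tool_pos: [0.4691, 0.2374, 0.0372]
tcp_rot: [0.049, 0.697, 0.714, 0.051]
wrist_force: [-0.0, 0.0, -0.3]
gripper_width: 0.262
```

```bash
python3 p7.py 9
```

```text
t 16.55 q [ 0.015  0.745 -0.789  2.05   1.056  0.675  0.101] pos [0.4691 0.2374 0.0372] modelerr [ 0.0018  0.005  -0.0096] F [-0.   0.  -0.3] g 0.262 z [ 0.14   0.005 -0.99 ] x [-0.025  1.     0.002]
to pot top [ 0.0008  0.0161 -0.1217]
```

View pics/s9.png

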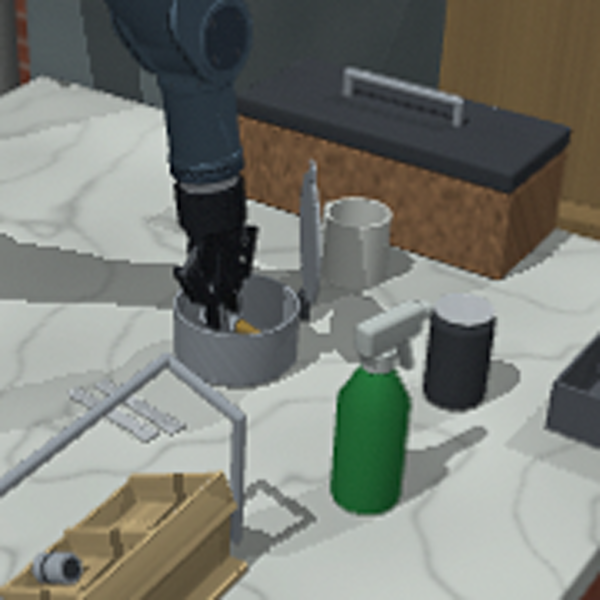

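Emit:
servo_tool(motion=[{"angular": [0,0,0],"xyz": [0,-0.0007,0.006],"claw": 1},{"angular": [0,0,0],"xyz": [0,-0.0007,0.006],"claw": 1},{"angular": [0,0,0],"xyz": [0,-0.0006,0.005],"claw": 1},{"angular": [0,0,0],"xyz": [0,-0.0004,0.003],"claw": 1},{"angular": [0,0,0],"xyz": [0,-0.0003,0.002],"claw": 1},{"angular": [0,0,0],"xyz": [0,0,0],"claw": 1}])

```text
t: 17.15
tool_pos: [0.4696, 0.2378, 0.0153]
tcp_rot: [0.049, 0.696, 0.714, 0.051]
wrist_force: [0.5, 0.5, -2.1]
gripper_width: 0.263
```

Emit:
servo_tool(motion=[{"angular": [0,0,0],"xyz": [0,-0.0003,0.002],"claw": 1},{"angular": [0,0,0],"xyz": [0,0,0],"claw": 1}])

```text
t: 17.32
tool_pos: [0.4697, 0.238, 0.0136]
tcp_rot: [0.049, 0.696, 0.714, 0.051]
wrist_force: [-0.1, 0.1, -0.8]
gripper_width: 0.265
```

Emit:
servo_tool(motion=[{"angular": [0,0,0],"xyz": [0,-0.0002,0.0015],"claw": 1},{"angular": [0,0,0],"xyz": [0,0,0],"claw": 1}])

```text
t: 17.48
tool_pos: [0.4699, 0.2379, 0.0121]
tcp_rot: [0.049, 0.697, 0.714, 0.052]
wrist_force: [-0.8, -0.7, -1.6]
gripper_width: 0.267
```

Emit:
servo_tool(motion=[{"angular": [0,0,0],"xyz": [0,-0.0001,0.001],"claw": 1},{"angular": [0,0,0],"xyz": [0,0,0],"claw": 1}])

```text
t: 17.65
tool_pos: [0.4699, 0.2379, 0.0111]
tcp_rot: [0.049, 0.697, 0.714, 0.052]
wrist_force: [0.2, 0.1, -1.7]
gripper_width: 0.261
```

Emit:
servo_tool(motion=[{"angular": [0,0,0],"xyz": [0,-0.0001,0.001],"claw": 1},{"angular": [0,0,0],"xyz": [0,0,0],"claw": 1}])

```text
t: 17.82
tool_pos: [0.4699, 0.2379, 0.0101]
tcp_rot: [0.049, 0.696, 0.714, 0.052]
wrist_force: [0.0, -0.9, -1.8]
gripper_width: 0.263
```

Emit:
servo_tool(motion=[{"angular": [0,0,0],"xyz": [0,-0.0001,0.001],"claw": 1},{"angular": [0,0,0],"xyz": [0,0,0],"claw": 1}])

```text
t: 17.98
tool_pos: [0.47, 0.238, 0.0098]
tcp_rot: [0.049, 0.696, 0.714, 0.052]
wrist_force: [-2.1, -1.7, 7.1]
gripper_width: 0.261
```

Emit:
servo_tool(motion=[{"angular": [0,0,0],"xyz": [0,-0.0001,0.001],"claw": 1},{"angular": [0,0,0],"xyz": [0,0,0],"claw": 1}])

```text
t: 18.15
tool_pos: [0.4701, 0.238, 0.0097]
tcp_rot: [0.05, 0.696, 0.714, 0.052]
wrist_force: [-6.8, -5.7, 20.4]
gripper_width: 0.265
```

```bash
python3 p7.py 10
```

```text
t 18.15 q [-0.023  0.788 -0.739  2.052  1.131  0.639  0.035] pos [0.4701 0.238  0.0097] modelerr [ 0.0006  0.0038 -0.0095] F [-6.8 -5.7 20.4] g 0.265 z [ 0.143  0.004 -0.99 ] x [-0.025  1.     0.001]
to pot top [ 0.0002  0.0195 -0.1491]
```

Emit:
servo_tool(motion=[{"angular": [0,0,0],"xyz": [0,0.0001,-0.0012],"claw": 1},{"angular": [0,0,0],"xyz": [0,0,0],"claw": 0.42},{"angular": [0,0,0],"xyz": [0,0,0],"claw": 0.38},{"angular": [0,0,0],"xyz": [0,0,0],"claw": 0.3},{"angular": [0,0,0],"xyz": [0,0,0],"claw": 0.2},{"angular": [0,0,0],"xyz": [0,0,0],"claw": 0.1},{"angular": [0,0,0],"xyz": [0,0,0],"claw": 0.05},{"angular": [0,0,0],"xyz": [0,0,0],"claw": 0.05}], force=20)

```text
t: 18.92
tool_pos: [0.4707, 0.2395, 0.01]
tcp_rot: [0.048, 0.696, 0.714, 0.053]
wrist_force: [1.8, 4.2, 3.8]
gripper_width: 0.477
```

Emit:
servo_tool(motion=[{"angular": [0,0,0],"xyz": [0,0.0007,-0.005],"claw": 0.05},{"angular": [0,0,0],"xyz": [0,0.001,-0.008],"claw": 0.05},{"angular": [0,0,0],"xyz": [0,0.002,-0.014],"claw": 0.05},{"angular": [0,0,0],"xyz": [0,0.002,-0.014],"claw": 0.05},{"angular": [0,0,0],"xyz": [0,0.002,-0.014],"claw": 0.05},{"angular": [0,0,0],"xyz": [0,0.002,-0.014],"claw": 0.05},{"angular": [0,0,0],"xyz": [0,0.002,-0.014],"claw": 0.05},{"angular": [0,0,0],"xyz": [0,0.002,-0.014],"claw": 0.05},{"angular": [0,0,0],"xyz": [0,0.002,-0.014],"claw": 0.05},{"angular": [0,0,0],"xyz": [0,0.002,-0.014],"claw": 0.05},{"angular": [0,0,0],"xyz": [0,0,0],"claw": 0.05}])

```text
t: 19.83
tool_pos: [0.4704, 0.2374, 0.1378]
tcp_rot: [0.05, 0.697, 0.714, 0.052]
wrist_force: [0.6, 0.7, 0.2]
gripper_width: 0.474
```

```bash
python3 p7.py 11
```

```text
t 19.83 q [ 0.148  0.597 -0.96   2.008  0.824  0.82   0.305] pos [0.4704 0.2374 0.1378] modelerr [ 0.0066  0.0083 -0.009 ] F [0.6 0.7 0.2] g 0.474 z [ 0.143  0.005 -0.99 ] x [-0.024  1.     0.002]
to pot top [ 0.0007  0.0008 -0.0223]
```

View pics/s11.png

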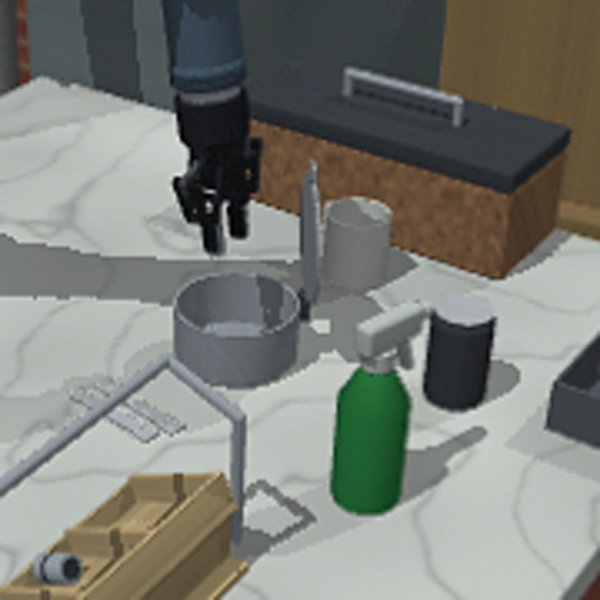

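View pics/t11.png

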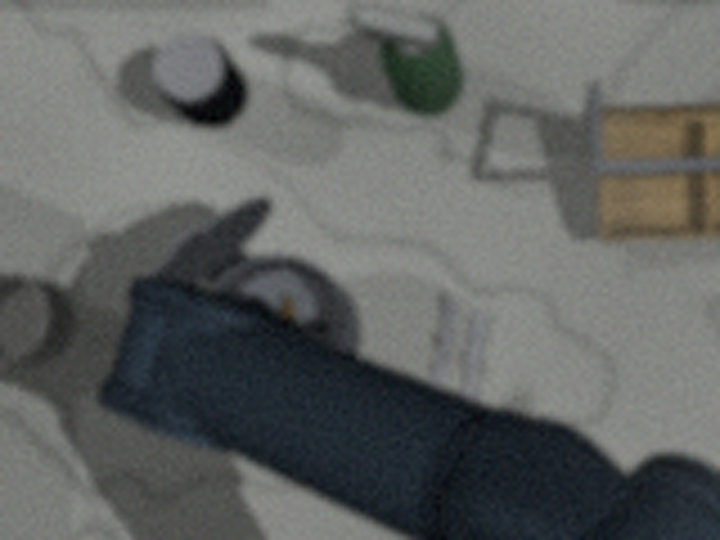

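The top view shows the nozzle in the pot, with its brass tip at (288,308), and the gripper empty. Next is the lid.

```bash
cat > p8.py <<'E'
from st import *
O=[0,0,0];az=.71;n=np.array([np.cos(az),np.sin(az),0]);H=np.array([.482,.243,0])+.076*n+[0,0,.072]
def tR(sgn):
    z=np.array([0,0,-1.]);y=n*sgn;x_=np.cross(y,z);return np.column_stack([x_,y,z])
def tcp(th,r=.135,lead=0):
    return H+n*(-r*np.cos(th)+.004*np.sin(th)+.011-lead*np.sin(th))+np.array([0,0,r*np.sin(th)+.004*np.cos(th)-lead*np.cos(th)])
beh=H+n*.045;beh[2]=.19
Rt=tR(1)
if __name__=='__main__':
    print('H',H.round(3),'beh',beh.round(3));p=s['tool_pos']
    w=R.from_matrix(Rm.T@Rt).as_rotvec();print('w',w.round(3))
    q0=simr(q,[(O,list(Rm.T@np.array([-.02,-.03,.19])/10))]*10)
    q1=simr(q0,[(list(w/10),O)]*10)
    p1=p+np.array([-.02,-.03,.19]);d=Rt.T@(np.array([beh[0],beh[1],.33])-p1);print('d',d.round(3))
    q2=simr(q1,[(O,list(d/12))]*12)
    q3=simr(q2,[(O,[0,0,.014])]*10)
    P=[]
    for th in np.linspace(np.pi/2,0,30):P.append((tcp(th),Rt))
    qf,qs=tr(q3,P);print(qf.round(2),np.minimum(qs-lo,hi-qs).min(0).round(2))
E
python3 p8.py
```

```text
t 19.93 q [ 0.146  0.6   -0.958  2.01   0.826  0.818  0.303] pos [0.4696 0.2366 0.1356] modelerr [ 0.0065  0.0083 -0.009 ] F [ 0.5 -0.2  0.6] g 0.473 z [ 0.141  0.004 -0.99 ] x [-0.024  1.     0.001]
H [0.54  0.293 0.072] beh [0.574 0.322 0.19 ]
w [ 0.137  0.048 -0.685]
q [ 0.51  0.27 -1.26  1.9   0.4   1.07  0.69] tcp [0.456 0.215 0.317] z [ 0.14  0.   -0.99] err 0.0000 marg [2.19 0.64 0.01 0.39 1.71 0.65 2.07] vmax [0.5 0.4 0.4 0.2 0.5 0.3 0.5]
q [ 0.48  0.41 -1.27  1.8   0.41  1.24  1.37] tcp [0.456 0.215 0.317] z [ 0.  0. -1.] err 0.0000 marg [2.18 0.66 0.   0.5  1.71 0.67 1.39] vmax [0.1 0.2 0.1 0.1 0.1 0.2 0.9]
d [ 0.006  0.169 -0.004]
q [ 0.06  0.7  -1.08  1.36  0.61  1.44  1.28] tcp [0.58  0.33  0.321] z [ 0.  0. -1.] err 0.0000 marg [2.26 0.81 0.02 0.63 1.75 0.47 1.41] vmax [0.5 0.3 0.3 0.5 0.3 0.2 0.2]
q [ 0.04  0.82 -1.01  1.5   0.72  1.22  1.2 ] tcp [0.58  0.33  0.181] z [ 0.  0. -1.] err 0.0000 marg [2.64 1.08 0.19 0.9  1.93 0.5  1.49] vmax [0.  0.2 0.1 0.2 0.2 0.3 0.1]
[ 0.23  0.72 -0.98  2.03  0.82  0.85  1.05] [2.42 1.01 0.18 0.37 1.97 0.66 1.55]
```

Emit:
servo_tool(motion=[{"angular": [0,0,0],"xyz": [-0.003,0.0006,-0.019],"claw": 0.05},{"angular": [0,0,0],"xyz": [-0.003,0.0006,-0.019],"claw": 0.05},{"angular": [0,0,0],"xyz": [-0.003,0.0006,-0.019],"claw": 1},{"angular": [0,0,0],"xyz": [-0.003,0.0006,-0.019],"claw": 1},{"angular": [0,0,0],"xyz": [-0.003,0.0006,-0.019],"claw": 1},{"angular": [0,0,0],"xyz": [-0.003,0.0006,-0.019],"claw": 1},{"angular": [0,0,0],"xyz": [-0.003,0.0006,-0.019],"claw": 1},{"angular": [0,0,0],"xyz": [-0.003,0.0006,-0.019],"claw": 1},{"angular": [0,0,0],"xyz": [-0.003,0.0006,-0.019],"claw": 1},{"angular": [0,0,0],"xyz": [-0.003,0.0006,-0.019],"claw": 1},{"angular": [0.0137,0.0048,-0.0685],"xyz": [0,0,0],"claw": 1},{"angular": [0.0137,0.0048,-0.0685],"xyz": [0,0,0],"claw": 1},{"angular": [0.0137,0.0048,-0.0685],"xyz": [0,0,0],"claw": 1},{"angular": [0.0137,0.0048,-0.0685],"xyz": [0,0,0],"claw": 1},{"angular": [0.0137,0.0048,-0.0685],"xyz": [0,0,0],"claw": 1},{"angular": [0.0137,0.0048,-0.0685],"xyz": [0,0,0],"claw": 1},{"angular": [0.0137,0.0048,-0.0685],"xyz": [0,0,0],"claw": 1},{"angular": [0.0137,0.0048,-0.0685],"xyz": [0,0,0],"claw": 1},{"angular": [0.0137,0.0048,-0.0685],"xyz": [0,0,0],"claw": 1},{"angular": [0.0137,0.0048,-0.0685],"xyz": [0,0,0],"claw": 1}])

```text
t: 21.6
tool_pos: [0.4491, 0.2058, 0.3232]
tcp_rot: [-0.002, 0.415, 0.91, -0.001]
wrist_force: [0.5, -0.3, -0.5]
gripper_width: 0.002
```

```bash
cat > p9.py <<'E'
from p8 import *
p=s['tool_pos'];print('w',R.from_matrix(Rm.T@Rt).as_rotvec().round(3),'to behind@.33',(Rm.T@(np.array([beh[0],beh[1],.33])-p)).round(4),'behind',(Rm.T@(beh-p)).round(4))
print('TCP in pot plane (n from hinge, z)',((p-H)@n).round(4),p[2].round(4),'lat',np.cross(n,p-H)[2].round(4))
E
python3 p9.py
```

```text
t 21.60 q [ 0.448  0.417 -1.233  1.78   0.413  1.246  1.389] pos [0.4491 0.2058 0.3232] modelerr [ 0.016   0.0105 -0.0059] F [ 0.5 -0.3 -0.5] g 0.002 z [-0.003 -0.    -1.   ] x [-0.655  0.756  0.002]
w [-0.003 -0.002  0.004] to behind@.33 [ 0.0061  0.1702 -0.0072] behind [0.0058 0.1706 0.1327]
TCP in pot plane (n from hinge, z) -0.1252 0.3232 lat -0.0067
```

Now over the lid, then down behind it.

Emit:
servo_tool(motion=[{"angular": [0,0,0],"xyz": [0,0.014,-0.001],"claw": 1},{"angular": [0,0,0],"xyz": [0.0005,0.0145,-0.001],"claw": 1},{"angular": [0,0,0],"xyz": [0.0005,0.0145,0],"claw": 1},{"angular": [0,0,0],"xyz": [0.0005,0.0145,0],"claw": 1},{"angular": [0,0,0],"xyz": [0.0005,0.0145,0],"claw": 1},{"angular": [0,0,0],"xyz": [0.0005,0.0145,0],"claw": 1},{"angular": [0,0,0],"xyz": [0.0005,0.0145,0],"claw": 1},{"angular": [0,0,0],"xyz": [0.0005,0.0145,0],"claw": 1},{"angular": [0,0,0],"xyz": [0.0005,0.0145,0],"claw": 1},{"angular": [0,0,0],"xyz": [0.0005,0.0145,0],"claw": 1},{"angular": [0,0,0],"xyz": [0.0005,0.0145,0],"claw": 1},{"angular": [0,0,0],"xyz": [0.0005,0.0145,0],"claw": 1},{"angular": [0,0,0],"xyz": [0,0,0],"claw": 1}])

```text
t: 22.68
tool_pos: [0.578, 0.325, 0.3244]
tcp_rot: [-0.001, 0.417, 0.909, -0.0]
wrist_force: [-0.6, -0.8, 0.0]
gripper_width: 0.005
```

```bash
python3 p9.py; python3 p7.py 12
```

```text
t 22.68 q [ 0.029  0.699 -1.046  1.345  0.595  1.429  1.292] pos [0.578  0.325  0.3244] modelerr [ 0.0056  0.0111 -0.0068] F [-0.6 -0.8  0. ] g 0.005 z [-0.003  0.001 -1.   ] x [-0.653  0.757  0.002]
w [-0.002 -0.002  0.001] to behind@.33 [ 0.0004 -0.0052 -0.0056] behind [ 1.000e-04 -5.000e-03  1.344e-01]
TCP in pot plane (n from hinge, z) 0.0502 0.3244 lat -0.0004
t 22.68 q [ 0.029  0.699 -1.046  1.345  0.595  1.429  1.292] pos [0.578  0.325  0.3244] modelerr [ 0.0056  0.0111 -0.0068] F [-0.6 -0.8  0. ] g 0.005 z [-0.003  0.001 -1.   ] x [-0.653  0.757  0.002]
to pot top [ 0.0056 -0.1398  0.1646]
```

View pics/s12.png

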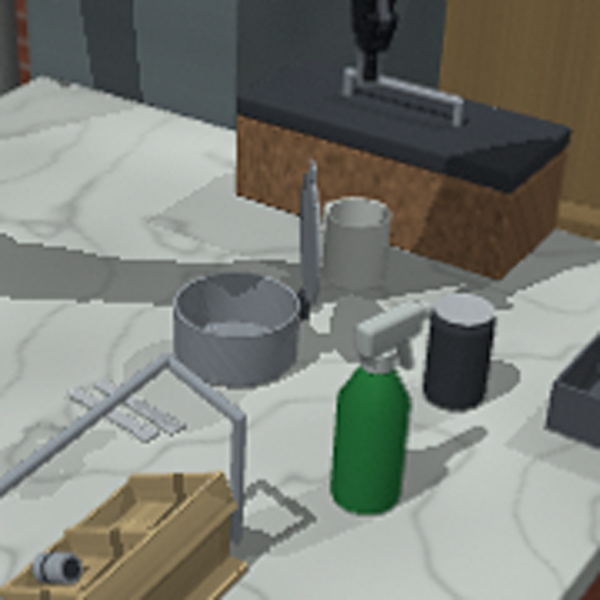

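View pics/t12.png

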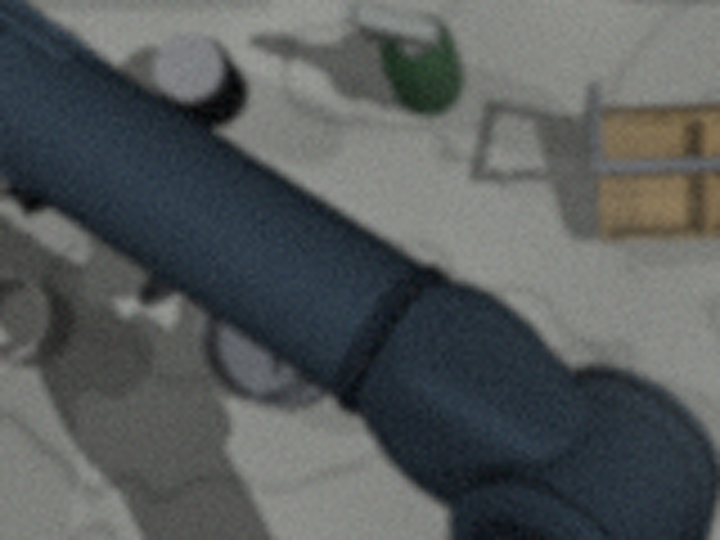

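Emit:
servo_tool(motion=[{"angular": [0,0,0],"xyz": [0,0,0.0138],"claw": 1},{"angular": [0,0,0],"xyz": [0,0,0.0138],"claw": 1},{"angular": [0,0,0],"xyz": [0,0,0.0138],"claw": 1},{"angular": [0,0,0],"xyz": [0,0,0.0138],"claw": 1},{"angular": [0,0,0],"xyz": [0,0,0.0138],"claw": 1},{"angular": [0,0,0],"xyz": [0,0,0.0138],"claw": 1},{"angular": [0,0,0],"xyz": [0,0,0.0138],"claw": 1},{"angular": [0,0,0],"xyz": [0,0,0.0138],"claw": 1},{"angular": [0,0,0],"xyz": [0,0,0.0138],"claw": 1},{"angular": [0,0,0],"xyz": [0,-0.006,0],"claw": 1},{"angular": [0,0,0],"xyz": [0,-0.006,0],"claw": 1},{"angular": [0,0,0],"xyz": [0,-0.006,0],"claw": 1},{"angular": [0,0,0],"xyz": [0,-0.006,0],"claw": 1},{"angular": [0,0,0],"xyz": [0,-0.006,0],"claw": 1},{"angular": [0,0,0],"xyz": [0,-0.006,0],"claw": 1},{"angular": [0,0,0],"xyz": [0,-0.006,0],"claw": 1},{"angular": [0,0,0],"xyz": [0,-0.006,0.0005],"claw": 1},{"angular": [0,0,0],"xyz": [0,-0.006,0.0005],"claw": 1}])

```text
t: 24.28
tool_pos: [0.5364, 0.2891, 0.2019]
tcp_rot: [-0.0, 0.417, 0.909, 0.001]
wrist_force: [0.4, 1.2, 1.2]
gripper_width: 0.006
```

```bash
python3 p9.py; python3 p7.py 13
```

```text
t 24.28 q [ 0.108  0.726 -1.022  1.638  0.664  1.161  1.204] pos [0.5364 0.2891 0.2019] modelerr [ 0.0053  0.0106 -0.0081] F [0.4 1.2 1.2] g 0.006 z [ 0.001  0.002 -1.   ] x [-0.653  0.758  0.001]
w [ 0.002 -0.001  0.001] to behind@.33 [ 0.0006  0.0499 -0.1279] behind [0.0004 0.0496 0.0121]
TCP in pot plane (n from hinge, z) -0.0047 0.2019 lat -0.0005
t 24.28 q [ 0.108  0.726 -1.022  1.638  0.664  1.161  1.204] pos [0.5364 0.2891 0.2019] modelerr [ 0.0053  0.0106 -0.0081] F [0.4 1.2 1.2] g 0.006 z [ 0.001  0.002 -1.   ] x [-0.653  0.758  0.001]
to pot top [ 0.0059 -0.0853  0.0418]
```

View pics/s13.png

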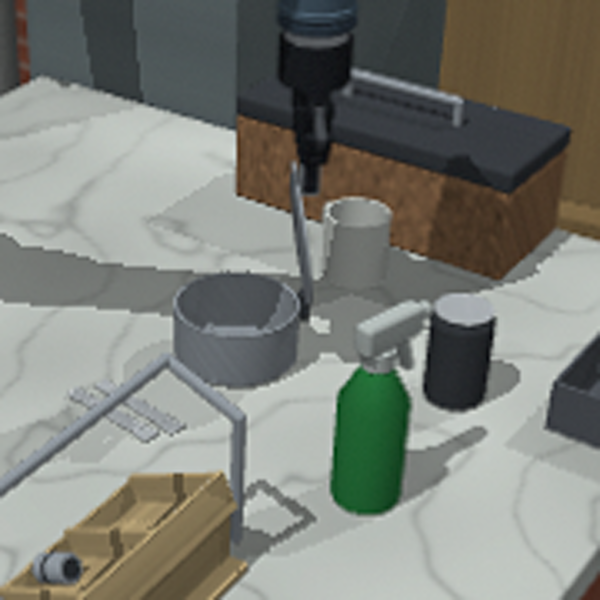

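Emit:
servo_tool(motion=[{"angular": [0,0,0],"xyz": [0,-0.007,0.0017],"claw": 1},{"angular": [0,0,0],"xyz": [0,-0.007,0.0017],"claw": 1},{"angular": [0,0,0],"xyz": [0,-0.008,0.003],"claw": 1},{"angular": [0,0,0],"xyz": [0,-0.008,0.003],"claw": 1},{"angular": [0,0,0],"xyz": [0,-0.008,0.003],"claw": 1},{"angular": [0,0,0],"xyz": [0,-0.008,0.003],"claw": 1},{"angular": [0,0,0],"xyz": [0,-0.007,0.005],"claw": 1},{"angular": [0,0,0],"xyz": [0,-0.007,0.005],"claw": 1},{"angular": [0,0,0],"xyz": [0,-0.007,0.005],"claw": 1},{"angular": [0,0,0],"xyz": [0,-0.007,0.005],"claw": 1},{"angular": [0,0,0],"xyz": [0,-0.0054,0.0066],"claw": 1},{"angular": [0,0,0],"xyz": [0,-0.0054,0.0066],"claw": 1},{"angular": [0,0,0],"xyz": [0,-0.0054,0.0066],"claw": 1},{"angular": [0,0,0],"xyz": [0,-0.0054,0.0066],"claw": 1}])

```text
t: 25.55
tool_pos: [0.4638, 0.2265, 0.1388]
tcp_rot: [-0.0, 0.417, 0.909, 0.001]
wrist_force: [1.4, 1.5, -0.7]
gripper_width: -0.0
```

```bash
python3 p9.py; python3 p7.py 14
```

```text
t 25.55 q [ 0.22   0.674 -1.02   1.924  0.708  0.954  1.138] pos [0.4638 0.2265 0.1388] modelerr [ 0.0071  0.0099 -0.009 ] F [ 1.4  1.5 -0.7] g -0.000 z [-0.     0.002 -1.   ] x [-0.653  0.758  0.001]
w [ 0.001 -0.001  0.001] to behind@.33 [ 0.0007  0.1458 -0.191 ] behind [ 0.0005  0.1456 -0.051 ]
TCP in pot plane (n from hinge, z) -0.1006 0.1388 lat -0.0006
t 25.55 q [ 0.22   0.674 -1.02   1.924  0.708  0.954  1.138] pos [0.4638 0.2265 0.1388] modelerr [ 0.0071  0.0099 -0.009 ] F [ 1.4  1.5 -0.7] g -0.000 z [-0.     0.002 -1.   ] x [-0.653  0.758  0.001]
to pot top [ 0.006   0.0107 -0.0211]
```

View pics/s14.png

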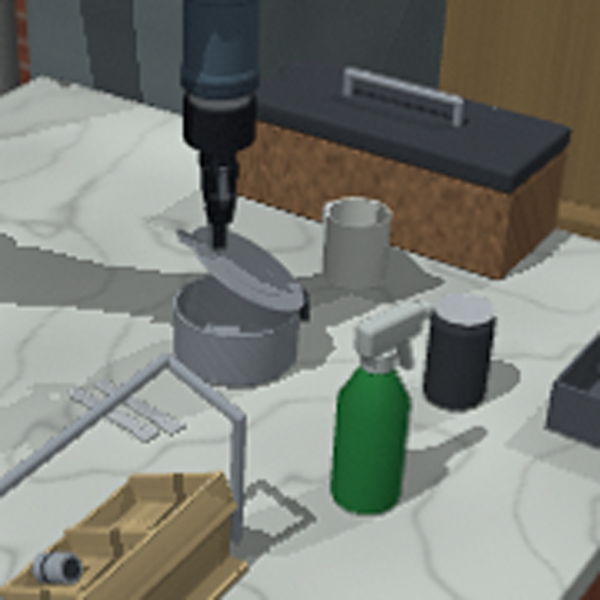

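Emit:
servo_tool(motion=[{"angular": [0,0,0],"xyz": [0,-0.0026,0.0059],"claw": 1},{"angular": [0,0,0],"xyz": [0,-0.0026,0.0059],"claw": 1},{"angular": [0,0,0],"xyz": [0,-0.0026,0.0059],"claw": 1},{"angular": [0,0,0],"xyz": [0,-0.0026,0.0059],"claw": 1},{"angular": [0,0,0],"xyz": [0,-0.0026,0.0059],"claw": 1},{"angular": [0,0,0],"xyz": [0,-0.0007,0.004],"claw": 1},{"angular": [0,0,0],"xyz": [0,-0.0007,0.004],"claw": 1},{"angular": [0,0,0],"xyz": [0,-0.0007,0.004],"claw": 1},{"angular": [0,0,0],"xyz": [0,-0.0007,0.004],"claw": 1},{"angular": [0,0,0],"xyz": [0,-0.0007,0.003],"claw": 1},{"angular": [0,0,0],"xyz": [0,-0.0005,0.003],"claw": 1},{"angular": [0,0,0],"xyz": [0,0,0.003],"claw": 1},{"angular": [0,0,0],"xyz": [0,0,0.002],"claw": 1},{"angular": [0,0,0],"xyz": [0,0,0],"claw": 1}])

```text
t: 26.82
tool_pos: [0.451, 0.2156, 0.0826]
tcp_rot: [-0.001, 0.417, 0.909, 0.0]
wrist_force: [0.3, 0.7, 0.3]
gripper_width: -0.001
```

Emit:
servo_tool(motion=[{"angular": [0,0,0],"xyz": [0,0,0.0015],"claw": 1},{"angular": [0,0,0],"xyz": [0,0,0],"claw": 1}])

```text
t: 26.98
tool_pos: [0.4512, 0.2158, 0.0815]
tcp_rot: [-0.0, 0.417, 0.909, 0.001]
wrist_force: [0.2, -0.2, 1.2]
gripper_width: 0.003
```

Emit:
servo_tool(motion=[{"angular": [0,0,0],"xyz": [0,0,0.0015],"claw": 1},{"angular": [0,0,0],"xyz": [0,0,0],"claw": 1}])

```text
t: 27.15
tool_pos: [0.4512, 0.2158, 0.0799]
tcp_rot: [-0.0, 0.417, 0.909, 0.001]
wrist_force: [0.7, 0.3, -0.1]
gripper_width: 0.002
```

Emit:
servo_tool(motion=[{"angular": [0,0,0],"xyz": [0,0,0.0015],"claw": 1},{"angular": [0,0,0],"xyz": [0,0,0.0015],"claw": 1},{"angular": [0,0,0],"xyz": [0,0,0],"claw": 1}])

```text
t: 27.4
tool_pos: [0.4511, 0.2157, 0.0768]
tcp_rot: [-0.001, 0.417, 0.909, 0.001]
wrist_force: [-0.6, 0.5, -0.5]
gripper_width: -0.001
```

Emit:
servo_tool(motion=[{"angular": [0,0,0],"xyz": [0,0,0.001],"claw": 1},{"angular": [0,0,0],"xyz": [0,0,0],"claw": 1}])

```text
t: 27.57
tool_pos: [0.4511, 0.2157, 0.0761]
tcp_rot: [-0.0, 0.417, 0.909, 0.0]
wrist_force: [-0.3, 0.6, 1.4]
gripper_width: 0.001
```

Emit:
servo_tool(motion=[{"angular": [0,0,0],"xyz": [0,0,0.001],"claw": 1},{"angular": [0,0,0],"xyz": [0,0,0],"claw": 1}])

```text
t: 27.73
tool_pos: [0.4511, 0.2157, 0.0759]
tcp_rot: [-0.0, 0.417, 0.909, 0.0]
wrist_force: [-3.0, -3.6, 13.9]
gripper_width: 0.001
```

Emit:
servo_tool(motion=[{"angular": [0,0,0],"xyz": [0,0,0],"claw": 1},{"angular": [0,0,0],"xyz": [0,0,-0.003],"claw": 1},{"angular": [0,0,0],"xyz": [0,0,-0.01],"claw": 1},{"angular": [0,0,0],"xyz": [0,-0.01,-0.02],"claw": 1},{"angular": [0,0,0],"xyz": [0,-0.01,-0.02],"claw": 1},{"angular": [0,0,0],"xyz": [0,-0.01,-0.02],"claw": 1},{"angular": [0,0,0],"xyz": [0,-0.01,-0.02],"claw": 1},{"angular": [0,0,0],"xyz": [0,0,-0.02],"claw": 1},{"angular": [0,0,0],"xyz": [0,0,-0.02],"claw": 1},{"angular": [0,0,0],"xyz": [0,0,0],"claw": 1},{"angular": [0,0,0],"xyz": [0,0,0],"claw": 1},{"angular": [0,0,0],"xyz": [0,0,0],"claw": 1}])

```text
t: 28.73
tool_pos: [0.4207, 0.1891, 0.2077]
tcp_rot: [-0.0, 0.417, 0.909, 0.0]
wrist_force: [0.7, -0.4, -0.2]
gripper_width: -0.0
```

```bash
python3 p7.py 15; python3 - <<'E'
from h import *
z=np.load('c15.npz')
for n,k in(('scene','s'),('top','t')):
    W=cloud(n,z[k]).reshape(-1,3);m=(np.hypot(W[:,0]-.482,W[:,1]-.243)<.066)&(W[:,2]>.05)&(W[:,2]<.1);q=W[m]
    if len(q)>20:
        c=np.linalg.lstsq(np.c_[q[:,:2]-[.482,.243],np.ones(len(q))],q[:,2],rcond=None)[0];print(n,len(q),'slope',c[:2].round(3),'tilt along n',(c[:2]@[.758,.652]).round(3),'z',c[2].round(4))
im,_=get_image('scene');cv2.imwrite('pics/s16.png',cv2.resize(im,(800,600)))
E
```

```text
t 28.73 q [ 0.413  0.504 -1.17   1.997  0.553  1.008  1.256] pos [0.4207 0.1891 0.2077] modelerr [ 0.0134  0.0103 -0.0079] F [ 0.7 -0.4 -0.2] g -0.000 z [-0.001  0.001 -1.   ] x [-0.653  0.758  0.001]
to pot top [0.0062 0.0678 0.0477]
scene 520 slope [-0.007  0.011] tilt along n 0.002 z 0.0749
top 170 slope [-0.018  0.017] tilt along n -0.003 z 0.0771
```

View pics/s15.png

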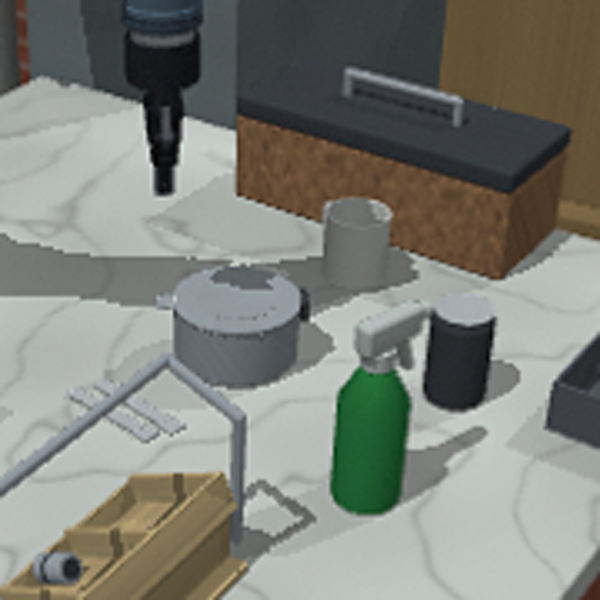

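View pics/s16.png

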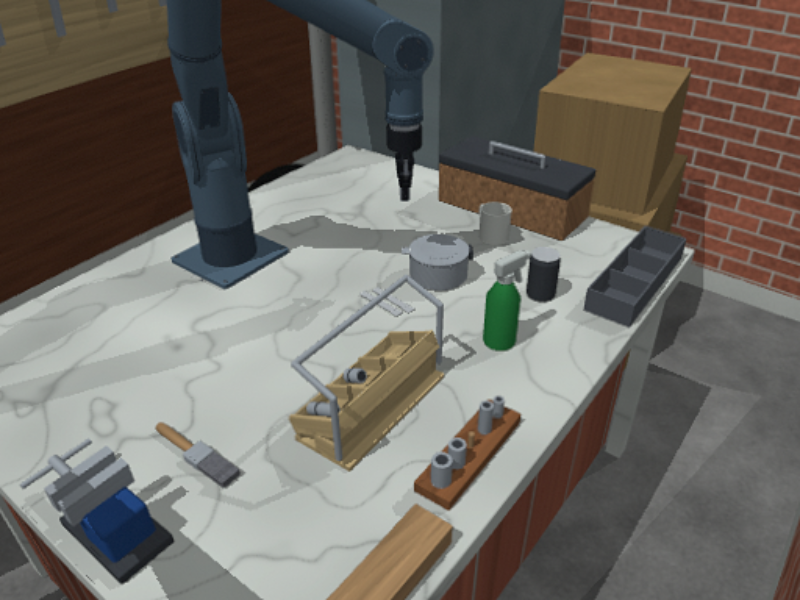

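The pictures show the lid flat on the pot at (438,247), its tilt within about 0.003 rad. Both sockets are in their compartments at (355,376) and (320,409), the other things have not moved, and the arm is clear.

```bash
python3 -c "
from bench import finish_job;print(finish_job())"
```

```text
the job is handed in; nothing more can be done
None
```

The nozzle is in the grease pot with the lid shut, and the job is handed in at about 29 s of the 51 s allowed.

**What I did:** I gripped the nozzle at a 33° slant under the carrying bar and lifted it clear of the bin. I levelled it and lowered it until it touched the pot floor, with about 20 N of contact. I then released it and pushed the lid down slowly until it met the rim with about 15 N.

**Last checks:**
- **Lid:** Its top face measured 75–77 mm high against 76 mm expected. The tilt along its swing was 0.003 rad or less.
- **Nozzle:** The top view before the lid was closed showed its brass tip inside the pot.
- **Everything else:** The pictures show both sockets in their compartments and the other things where they were. The arm stands clear of everything.

**What did not agree:**
- **Cameras:** They differed by a few mm sideways, so I centred the grasp by comparing finger and nozzle positions in the images.
- **Grip width:** It read 22.5 mm, not 25 mm. The nozzle had probably rolled onto its flats in the jaws and may have settled slightly on release.
- **First approach:** My first try ran into joint limits, and I had to re-pose the elbow before the grasp. Nothing was touched.

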